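Refit the snap ring on a banding wheel's spindle

TASK

The banding wheel lies upside down for servicing. Pinch the steel snap ring by its two upright eyes to spread it, slide it over the spindle and push the spring-loaded brass collar down gently until the ring lies level with the spindle's groove, then let the ring contract into the groove so that it holds the collar down. Do not strain the ring by spreading it much wider than the spindle needs, do not jam it hard against the collar, and leave the pots, jar and brush around it undisturbed.

Things in the scene. Friction and masses are not known exactly. Their poses are not given: they have to be found in the camera images.
- ring: steel snap ring, 90 g, 5 mm thick, 25 mm inside, 37 mm outside when relaxed, lying on a white plaster bat (120 mm disc, 16 mm high). Origin: underside, centre of its opening; x points to the eyes, away from the coil (spring pivot 27 mm behind), z up. Its ends cross over in front, so pinching the eyes together along y spreads it. This frame rides on one arm: it swings about 7 mm to +y at full spread
- ring_centre (a point): centre of the relaxed ring's opening, 2.5 mm above its underside. Pinched to 30 mm over the eye plates, the opening clears a 35 mm shaft (at 34 mm over the plates only 33 mm) and its middle then lies 34 mm behind the line between the two eyes; below about 21 mm the ring is strained
- ring_eyes (a point): midway between the two upright eyes, 30 mm ahead of the ring's origin along x, 38 mm above its underside. Each eye is a flat plate 13 mm wide (x), 6 mm thick, from 24 to 52 mm above the underside on a 7 mm wide stem; 58 mm over their outer faces when relaxed. Pinch force: from about 8 N at first to about 20 N at 30 mm
- ring_arm (a joint): opening angle of the snap ring, rad: 0 relaxed, about 0.05 seated in the groove, 0.33 when it just fits over the spindle, about 0.47 at 30 mm over the eye plates; strained beyond 0.62
- wheel: upturned banding wheel, fixed: head 160 mm across on the table, grey foot 120 mm across up to 36 mm high, hub 56 mm across up to 46 mm. Origin: on the table, on the upright spindle's axis. Out of the hub stands the steel spindle, 32 mm in diameter; from its tip down: 8 mm cone (20 mm wide at the tip), 5 mm of full diameter, then a groove 26 mm in diameter and 8 mm high
- hub (a point): centre of the hub's upper face, on the spindle's axis, 46 mm above the table. Spindle and collar together sit at an unknown height that must be found by feel: the collar's upper face is 15.5 to 39.5 mm and the spindle's tip 30 to 54 mm above this point (tip 14.5 mm above the collar)
- collar (a joint): how far the brass collar (disc 48 mm across, round the spindle) is pushed down, m: 0 up, 0.0058 at its solid stop; spring 3.5 N at the start, 6.5 N at the stop. At 0 its upper face is 6.5 mm above the groove's lower wall and covers most of the groove. A ring resting on it lies within the groove when it is down 3.5 mm or more, best about 5 mm; the seated ring holds it at about 3.5 mm
- cup: loose white cup, 72 mm across, 75 mm high; origin at centre of underside
- jar: loose white closed jar, 52 mm across, 58 mm high; origin at centre of underside
- bowl: loose terracotta bowl, 124 mm across, 55 mm high; origin at centre of underside
- brush: loose brush, 200 mm long, lying along its x; origin under its middle
Not all that is in view belongs to the job. What is shaped like the ring but green is not meant.

How it is judged (in metres and radians):
On the way, in this order (a step that is already met when the one before it is completed fails the run):
1. the ring is picked up and spread (height (world z) of ring_centre above 0.05 m and value of joint ring_arm above 0.3 rad), for 0.1 s.
2. the spread ring, round the spindle, pushes the collar down (value of joint collar above 0.0025 m and value of joint ring_arm above 0.3 rad and horizontal distance between ring_centre and hub below 0.015 m), for 0.1 s.
At the end, for the whole second after the job is handed in: The ring has contracted into the spindle's groove (opening below 0.18 rad), lies centred on the spindle within 5 mm and level within 0.1 rad, at rest, and by itself holds the collar at least 2.5 mm down (value of joint ring_arm below 0.18 rad and value of joint collar above 0.0025 m and horizontal distance between ring_centre and hub below 0.005 m and angle between ring_centre's own z axis and vertical below 0.1 rad and linear speed of ring below 0.02 m/s); the robot touches nothing.
It fails at once if the ring is spread beyond 0.62 rad and strained (value of joint ring_arm above 0.62 rad).
It fails at once if the ring is jammed on the collar with more than 18 N (contact force between ring and collar above 18 N).
It fails at once if the cup, jar, bowl or brush is moved more than 20 mm (distance of any of cup, jar, bowl, brush from where it was at the start of the episode above 0.02 m).
It also fails if it takes over 56 s, if anything falls off the work surface, if the arm or the gripper's body presses on something with over 40 N, if the wrist force passes 120 N, or if a joint passes its speed limit or range.

ROBOT

A 6-joint arm with a two-finger parallel gripper is mounted at the origin on the work surface. World frame = base frame: x ahead of the robot, y to its left, z up, the work surface at z = 0. Lengths are in mm, angles in rad, forces in N, time in s.
With the tool pointing down it reaches from about 350 to 875 mm from the base axis. Payload 15.5 kg.
Tool frame: the origin (TCP) lies at the very end of the fingers, on their centre line; the grasp point (between the pads) lies 19 mm behind it; z points along the fingers, y is the direction in which the jaws open and shut (so a half turn about z gives the same grasp; the last joint's range is limited). The gripper opens to 85 mm and grips with 20 to 120 N. Pads are 22 mm wide; open, the fingers measure 114 mm over their backs; the gripper's body (76 mm by 85 mm) begins 54 mm behind the grasp point. The pads swing forward as they close: fully open they stand 13 mm farther back than shut.
Start: joints at [1.234, 0.494, 1.345, -0, 1.302, -0.096], TCP at [149.045, 606.97, 231.277] pointing down, gripper open.
Joint ranges: [-2.91, 2.91], [-0.82, 2.16], [0.22, 2.67], [-1.22, 4.37], [0.12, 2.79], [-3.08, 3.08]. Speed limits (rad/s): [1.89, 1.89, 2.57, 3.01, 3.01, 3.01].

INTERFACE

Orientations are given as a 3x3 rotation matrix whose columns are the frame's x, y, z axes.
In Python, from cell import sensors, eyes, ticket, models gives the robot as it stands.
- The arm moves only by the tool arm_command, never from a script. Its argument "motion" is a list of rows, each an object of numbers: "tx", "ty", "tz": the shift along the tool's x, y, z in mm; "rx", "ry", "rz": the turn, a rotation vector about the tool's x, y, z in degrees. In form: [{"tx": .., "ty": .., "tz": .., "rx": .., "ry": .., "rz": ..}, ...]. A call has 1 to 20 rows; each row shifts and turns the commanded pose from where the row before left it, along the tool's axes as they then stand; what a row does not reach is not made up. A row lasts 1/12 s, in which the tool goes at most 41.7 mm and 7.16 degrees, less where a joint would pass 70% of its speed; a pose out of reach is approached as far as the arm can. A call with a gripper value outside its range is refused whole. "hand" is the closure, from -1 (fully open) to 1 (shut), set as the call begins (left out, the last holds). The fingers move at their own pace and stop on an object; "grip_force" is the grip in N (left out, the last holds). Time passes only in rows, so rows that do not move let the fingers close. It gives the time, the measured TCP pose, the force and the opening at its end, in the units of the state.
- sensors.get_state(): the state, without advancing time (a new reading comes with each control period).
- eyes.snapshot(name): name is "side" or "top"; returns a dict with "img" (400x640x3 uint8, red, green, blue), "intrinsics" (3x3 intrinsics, pixels), "k1" (the pictures are not rectified: a ray, as slopes to the right and down, at radius r is drawn at 1 + k1 r^2 times it, then the intrinsics apply), "rvec" (rotation vector, rad) and "tvec" (3), from world to camera coordinates, as OpenCV has them. Camera axes: x right, y down, z forward; pixel columns grow to the right and rows downward; lengths in mm; the calibration is good to about 2 mm. A picture is of the moment at which its call begins. There is no depth.
- ticket.job_done(): hands the job in, once; it reports no verdict.
Trained networks look in a picture, given as the dict that the camera call returned (one of the last four; its "shot" number tells which), for a name from the list of things; names that differ only in an ending like _2 or _b are one class to them, and where a whole thing is asked for, a point or a joint stands for the part that bears it (a point fixed in the world has none). Each returns a list of dicts, best first, with "conf" (0 to 1); they miss things now and then, are a little off and sometimes report something else, mostly with a low value. They report only what shows in the picture. A call takes as long as a camera call. They do not tell look-alikes from the thing itself.
- models.outline_of(picture, target): "pixels" (400x640 bool, what is visible of it) and "position" ([column, row] as shares, 0 to 1, of the picture: columns of its width, rows of its height, amid what is visible of it).
- models.spot_point(picture, target): "position" ([column, row] as shares, 0 to 1, of the picture: columns of its width, rows of its height: a listed point, or the origin of a listed thing).
The state is a dict: "clock": time; "joint_pos": joint angles; "qd": joint speeds; "effort": joint torques, N m; "ee_pos": TCP position; "orientation": TCP orientation; "ft_force": force on the tool from outside, world axes, zero at the start; "ft_torque": the same for the moment, N m; "finger_gap": finger opening in mm.
Only numpy, scipy, OpenCV 4.12 (cv2) and the standard library are available. Lean on these libraries where they do the work, as an engineer would, in place of code of your own. Each camera call takes 0.05 s, during which the arm holds its last target.

## Working session

There is one attempt and no reset: what is moved stays moved. The work goes in short steps, Python scripts to look and compute and a tool call to move; the robot and the scene stay as the last step left them, time stands still between calls to the robot, and variables do not carry over. Pictures are saved under pics/ and viewed, and the job is handed in when it is done.

Besides the shell and the picture viewer there is one more tool, called after ">>>" as name(argument=value, ...) on one line, values as JSON. arm_command: Moves the arm, as the interface text tells. Its arguments: {"type":"object","properties":{"motion":{"type":"array","items":{"type":"object","properties":{"tx":{"type":"number"},"ty":{"type":"number"},"tz":{"type":"number"},"rx":{"type":"number"},"ry":{"type":"number"},"rz":{"type":"number"}}}},"hand":{"type":"number"},"grip_force":{"type":"number"}},"required":["motion"]}

```bash
ls; mkdir -p pics; cat > h.py <<'E'
import numpy as np, cv2
from cell import sensors, eyes, ticket, models
def snap(n,f=None):
    p=eyes.snapshot(n)
    if f: cv2.imwrite('pics/'+f, p['img'][:,:,::-1])
    return p
def ray(p,px):
    K=np.array(p['intrinsics']);k1=p['k1']
    d=np.array([(px[0]-K[0,2])/K[0,0],(px[1]-K[1,2])/K[1,1]])
    u=d.copy()
    for _ in range(30): u=d/(1+k1*(u@u))
    R=cv2.Rodrigues(np.array(p['rvec'],float))[0];t=np.array(p['tvec'],float).ravel()
    return -R.T@t, R.T@np.array([u[0],u[1],1.])
def atz(p,px,z):
    o,d=ray(p,px); return o+d*(z-o[2])/d[2]
def proj(p,X):
    K=np.array(p['intrinsics']);R=cv2.Rodrigues(np.array(p['rvec'],float))[0];t=np.array(p['tvec'],float).ravel()
    c=R@np.array(X,float)+t;u=c[:2]/c[2];u=u*(1+p['k1']*(u@u))
    return np.array([K[0,0]*u[0]+K[0,2],K[1,1]*u[1]+K[1,2]])
def tri(p1,a,p2,b):
    o1,d1=ray(p1,a);o2,d2=ray(p2,b)
    s=np.linalg.lstsq(np.c_[d1,-d2],o2-o1,rcond=None)[0]
    A=o1+d1*s[0];B=o2+d2*s[1];return (A+B)/2,np.linalg.norm(A-B)
def px(q): return np.array(q['position'])*[640,400]
E
python3 - <<'E'
from h import *
np.set_printoptions(precision=1,suppress=True)
P={n:snap(n,n+'0.png') for n in('top','side')}
print(sensors.get_state())
for n,p in P.items():
    print(n,'cam',ray(p,(320,200)),p['k1'],p['intrinsics'])
    for t in ['ring_centre','ring_eyes','hub','ring','wheel','cup','jar','bowl','brush']:
        print(t,[(round(q['conf'],2),px(q)) for q in models.spot_point(p,t)])
E
```

```text
pics
{'clock': 0.1, 'joint_pos': array([ 1.2,  0.5,  1.3,  0. ,  1.3, -0.1]), 'qd': array([-0., -0., -0.,  0.,  0.,  0.]), 'effort': array([  0. , -88.4, -38.5,  -0. ,   0. ,  -0. ]), 'ee_pos': array([148.9, 606.7, 230.7]), 'orientation': array([[-1. ,  0.2, -0. ],
       [ 0.2,  1. , -0. ],
       [ 0. , -0. , -1. ]]), 'ft_force': array([0.2, 0.1, 0. ]), 'ft_torque': array([ 0., -0., -0.]), 'finger_gap': 85.42585355662179}
top cam (array([ 468.9,   -5.5, 1157.8]), array([ 0.1, -0. , -1. ])) 0.015310049614239898 [[493.4   0.  314.7]
 [  0.  493.4 195.8]
 [  0.    0.    1. ]]
ring_centre [(0.8, array([181.8, 150.8])), (0.68, array([255.5, 266.4])), (0.49, array([261.6, 187.1])), (0.2, array([156.4, 220.9]))]
ring_eyes [(0.75, array([256.1, 175.5])), (0.74, array([163. , 142.5])), (0.6, array([249.7, 257.1]))]
hub [(0.93, array([371.9, 180.5]))]
ring [(0.69, array([254.5, 262.1])), (0.64, array([259.7, 191.3])), (0.59, array([177.6, 151.9]))]
wheel [(0.91, array([369.8, 186.3]))]
cup [(0.76, array([310.3, 122.2])), (0.38, array([328.7, 282.1]))]
jar [(0.76, array([326.8, 281.9]))]
bowl [(0.72, array([159.3, 221. ]))]
brush [(0.83, array([478.2, 196.5]))]
side cam (array([425.2, 720.7, 805.9]), array([ 0.1, -0.7, -0.7])) -0.0007753695504782263 [[425.9   0.  320.8]
 [  0.  425.9 196. ]
 [  0.    0.    1. ]]
ring_centre [(0.64, array([381.1, 269.4])), (0.64, array([240.9, 316. ])), (0.19, array([256.8, 209.8]))]
ring_eyes [(0.96, array([224.3, 320.9])), (0.78, array([371.5, 268.7])), (0.55, array([290. , 239.3]))]
hub [(0.57, array([325.3, 169.5]))]
ring [(0.79, array([302.2, 248.9])), (0.62, array([239.7, 319.6])), (0.61, array([383.1, 271.9])), (0.46, array([401.4, 223.5])), (0.17, array([326.1, 180.5]))]
wheel [(0.27, array([304.8, 251.1]))]
cup [(0.53, array([325.9, 169.3]))]
jar [(0.9, array([403. , 220.7]))]
bowl [(0.72, array([308.2, 364.6]))]
brush [(0.61, array([355.1, 136.8]))]
```

View pics/top0.png

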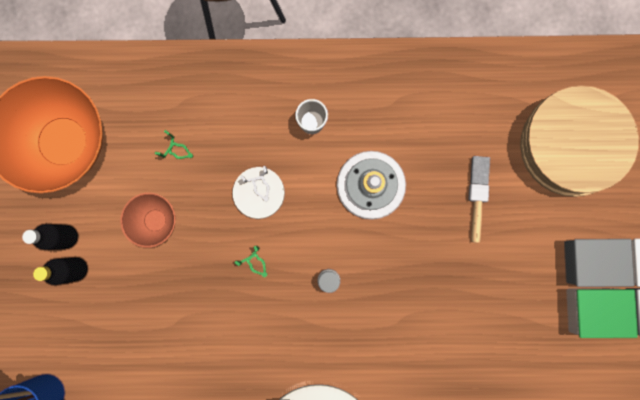

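View pics/side0.png

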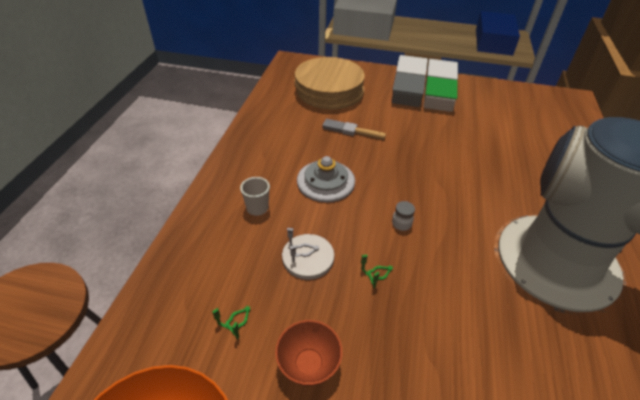

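The top view shows the steel ring on the bat near (258,192), with its eyes near (241,183) and (264,171), and the wheel's spindle near (375,182). The green look-alikes are at (175,150) and (255,262). Next I'll zoom in and measure.

```bash
python3 - <<'E'
from h import *
np.set_printoptions(precision=1,suppress=True)
p=snap('top');s=snap('side')
c=p['img'][150:235,215:420,::-1];cv2.imwrite('pics/zt.png',cv2.resize(c[:, :90],None,fx=8,fy=7,interpolation=cv2.INTER_CUBIC))
cv2.imwrite('pics/zt2.png',cv2.resize(p['img'][145:225,330:415,::-1],None,fx=7,fy=7,interpolation=cv2.INTER_CUBIC))
cv2.imwrite('pics/zs.png',cv2.resize(s['img'][145:285,270:370,::-1],None,fx=4.2,fy=4.2,interpolation=cv2.INTER_CUBIC))
for n,q in(('top',p),('side',s)):
  for t in ('ring','wheel','cup','jar'):
    for o in models.outline_of(q,t):
        m=o['pixels'];ys,xs=np.nonzero(m)
        print(n,t,round(o['conf'],2),px(o),xs.min(),xs.max(),ys.min(),ys.max(),m.sum())
print('hub',atz(p,(371.9,180.5),46), atz(s,(325.3,169.5),46),'wheel',atz(p,(369.8,186.3),0))
print('eyes',atz(p,(256.1,175.5),54),'ctr',atz(p,(261.6,187.1),18.5),'bat',atz(p,(258.5,193),16),'bat_side',atz(s,(308.5,255),16))
print('cup',atz(p,(310.3,122.2),0),'jar',atz(p,(326.8,281.9),0))
E
```

```text
top ring 0.8 [260.6 185.5] 241 268 167 199 196
top ring 0.72 [250.8 261.4] 236 265 247 275 129
top ring 0.69 [167.8 153.2] 155 191 131 158 285
top wheel 0.68 [367.  190.6] 337 404 151 218 3262
top cup 0.76 [311.  114.5] 296 326 99 133 816
top cup 0.44 [478.8 189.3] 468 489 156 242 1268
top jar 0.6 [327.7 281.7] 319 339 270 291 366
side ring 0.74 [293.3 246.6] 286 318 228 260 311
side ring 0.64 [232.3 320.5] 212 249 306 338 477
side ring 0.53 [376.6 268. ] 361 391 254 286 331
side wheel 0.91 [327.2 179.8] 297 353 160 201 1775
side cup 0.96 [254.8 193.9] 240 268 177 214 897
side jar 0.92 [404.  215.1] 392 414 201 229 525
hub [ 595.5 -127.5   46. ] [ 592.9 -127.7   46. ] wheel [ 587.1 -127.3    0. ]
eyes [607.9 134.   54. ] ctr [585.1 125.6  18.5] bat [571.7 133.1  16. ] bat_side [571.9 139.2  16. ]
cup [741.7  12.    0. ] jar [365.  -24.1   0. ]
```

View pics/zt.png

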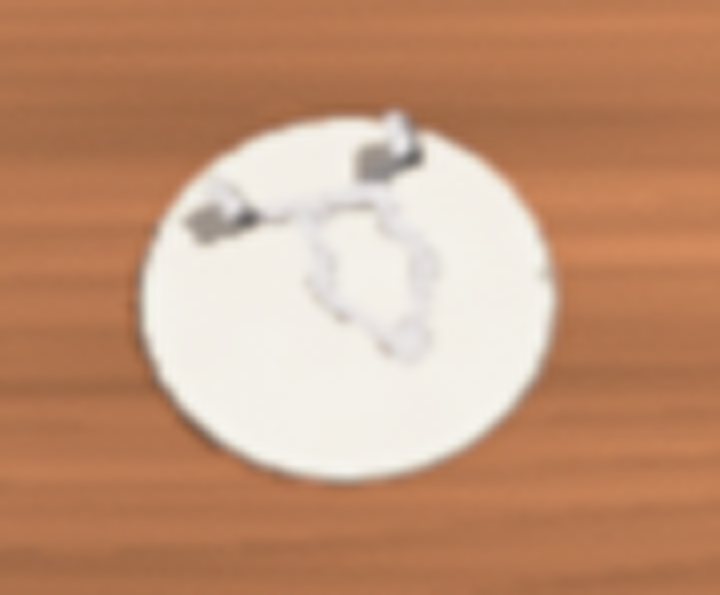

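View pics/zt2.png

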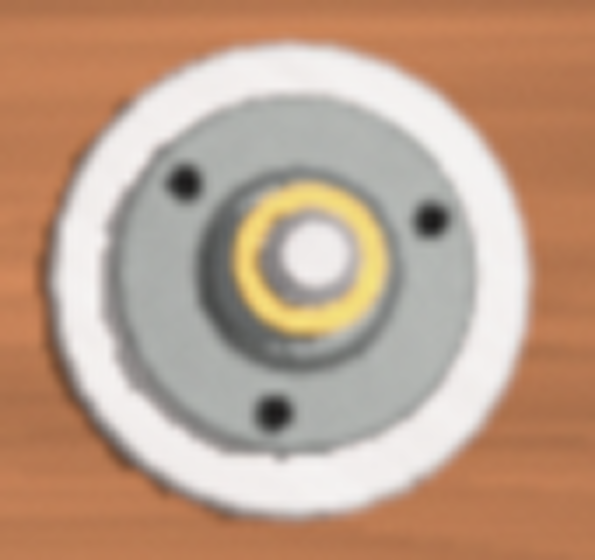

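View pics/zs.png

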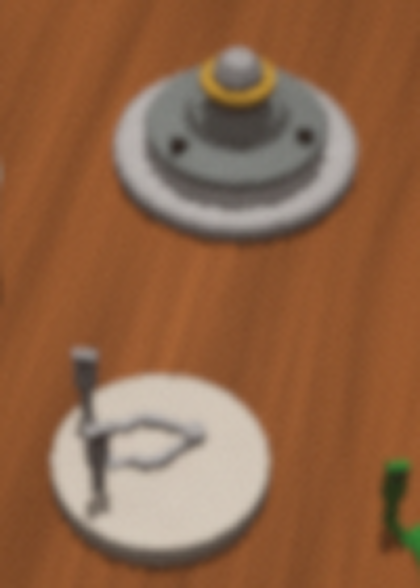

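```bash
python3 - <<'E'
from h import *
np.set_printoptions(precision=1,suppress=True)
p=snap('top');s=snap('side')
zt=lambda x,y:(215+(x+.5)/8-.5,150+(y+.5)/7-.5)
z2=lambda x,y:(330+(x+.5)/7-.5,145+(y+.5)/7-.5)
zs=lambda x,y:(270+(x+.5)/4.2-.5,145+(y+.5)/4.2-.5)
A=tri(p,zt(398,125),s,zs(84,352));B=tri(p,zt(222,188),s,zs(97,430));print('eyes',A,B,np.linalg.norm(A[0]-B[0]))
for X in (A[0],B[0]): print(proj(p,X),proj(s,X))
print('coil',atz(p,zt(408,340),18.5),atz(s,zs(197,437),18.5),'ctr',atz(p,zt(370,265),18.5))
print('tip',tri(p,z2(316,253),s,zs(238,54)))
print('collar',tri(p,z2(310,258),s,zs(238,80)))
print('wheel rim',atz(p,z2(291,281),10))
print('bat',atz(p,zt(348,299),16),atz(s,zs(160,465),16))
for X in ([596,-128,46+z] for z in (30,40,54)): print(X,proj(p,X),proj(s,X))
E
```

```text
eyes (array([623.5, 114. ,  66.9]), np.float64(1.4794723691973832)) (array([603.1, 163.1,  65.8]), np.float64(2.855933432367769)) 53.14452845977332
[264.4 167.8] [289.3 228.4]
[242.4 177.1] [292.1 246.9]
coil [559.4 116.4  18.5] [557.9 118.7  18.5] ctr [584.4 127.5  18.5]
tip (array([ 591. , -129. ,   87.2]), np.float64(1.4379894634058232))
collar (array([ 591.2, -129.6,   65.4]), np.float64(0.02249792221862542))
wheel rim [ 589.8 -129.5   10. ]
bat [573.3 134.1  16. ] [573.5 140.6  16. ]
[596, -128, 76] [373.6 178.7] [324.5 160.7]
[596, -128, 86] [374.1 178.2] [324.6 157.8]
[596, -128, 100] [374.9 177.4] [324.8 153.7]
```

```bash
cat >> h.py <<'E'
def plan(x,y,z,az):
    "az: desired tool-x azimuth deg; tool down. prints shift in tool axes as they stand now and remaining turn"
    st=sensors.get_state();R=np.array(st['orientation']);d=R.T@(np.array([x,y,z])-st['ee_pos'])
    a=np.radians(az);T=np.array([[np.cos(a),np.sin(a),0],[np.sin(a),-np.cos(a),0],[0,0,-1]])
    w=np.degrees(cv2.Rodrigues(R.T@T)[0].ravel())
    print('pos',np.round(st['ee_pos'],1),'az',round(float(np.degrees(np.arctan2(R[1,0],R[0,0]))),2),'gap',round(st['finger_gap'],1),'f',np.round(st['ft_force'],1),'t',round(st['clock'],2),'q',np.round(st['joint_pos'],2))
    print('shift now-axes',np.round(d,1),'rot',np.round(w,2),'shift in target axes',np.round(T.T@(np.array([x,y,z])-st['ee_pos']),1))
E
python3 -c "
from h import *
for az in (22.6,202.6): plan(613.3,138.5,120,az)
"
```

```text
pos [149.  607.  231.3] az 166.2 gap 85.5 f [-0.1 -0.7  0.9] t 1.6 q [ 1.23  0.49  1.35  0.    1.3  -0.1 ]
shift now-axes [-562.6 -344.2  111.3] rot [ -0.    0.  143.6] shift in target axes [248.6 610.9 111.3]
pos [149.  607.  231.3] az 166.2 gap 85.5 f [-0.1 -0.7  0.9] t 1.6 q [ 1.23  0.49  1.35  0.    1.3  -0.1 ]
shift now-axes [-562.6 -344.2  111.3] rot [ -0.   -0.  -36.4] shift in target axes [-248.6 -610.9  111.3]
```

>>> arm_command(motion=[{"rz": -6},{"rz": -6},{"rz": -6},{"rz": -6},{"rz": -6},{"rz": -6.4},{"tx": -12,"ty": -28},{"tx": -12,"ty": -28},{"tx": -12,"ty": -28},{"tx": -12,"ty": -28},{"tx": -12,"ty": -28},{"tx": -12,"ty": -28},{"tx": -12,"ty": -28},{"tx": -12,"ty": -28},{"tx": -12,"ty": -28},{"tx": -12,"ty": -28},{"tx": -12,"ty": -28},{"tx": -12,"ty": -28},{"tx": -12,"ty": -28},{"tx": -12,"ty": -28}], hand=-1, grip_force=40)

```text
invalid input at $.motion[0]: expected keys tx, ty, tz, rx, ry, rz
```

```bash
python3 -c "
from h import *
plan(613.3,138.5,130,202.6)
"
```

```text
pos [149.  607.  231.3] az 166.2 gap 85.5 f [-0.1 -0.7  0.9] t 1.6 q [ 1.23  0.49  1.35  0.    1.3  -0.1 ]
shift now-axes [-562.6 -344.2  101.3] rot [ -0.   -0.  -36.4] shift in target axes [-248.6 -610.9  101.3]
```

All keys are required in each row.

>>> arm_command(motion=[{"tx": 0,"ty": 0,"tz": 0,"rx": 0,"ry": 0,"rz": -6},{"tx": 0,"ty": 0,"tz": 0,"rx": 0,"ry": 0,"rz": -6},{"tx": 0,"ty": 0,"tz": 0,"rx": 0,"ry": 0,"rz": -6},{"tx": 0,"ty": 0,"tz": 0,"rx": 0,"ry": 0,"rz": -6},{"tx": 0,"ty": 0,"tz": 0,"rx": 0,"ry": 0,"rz": -6},{"tx": 0,"ty": 0,"tz": 0,"rx": 0,"ry": 0,"rz": -6.4},{"tx": -12,"ty": -29,"tz": 0,"rx": 0,"ry": 0,"rz": 0},{"tx": -12,"ty": -29,"tz": 0,"rx": 0,"ry": 0,"rz": 0},{"tx": -12,"ty": -29,"tz": 0,"rx": 0,"ry": 0,"rz": 0},{"tx": -12,"ty": -29,"tz": 0,"rx": 0,"ry": 0,"rz": 0},{"tx": -12,"ty": -29,"tz": 0,"rx": 0,"ry": 0,"rz": 0},{"tx": -12,"ty": -29,"tz": 0,"rx": 0,"ry": 0,"rz": 0},{"tx": -12,"ty": -29,"tz": 0,"rx": 0,"ry": 0,"rz": 0},{"tx": -12,"ty": -29,"tz": 0,"rx": 0,"ry": 0,"rz": 0},{"tx": -12,"ty": -29,"tz": 0,"rx": 0,"ry": 0,"rz": 0},{"tx": -12,"ty": -29,"tz": 0,"rx": 0,"ry": 0,"rz": 0},{"tx": -12,"ty": -29,"tz": 0,"rx": 0,"ry": 0,"rz": 0},{"tx": -12,"ty": -29,"tz": 0,"rx": 0,"ry": 0,"rz": 0},{"tx": -12,"ty": -29,"tz": 0,"rx": 0,"ry": 0,"rz": 0},{"tx": -12,"ty": -29,"tz": 0,"rx": 0,"ry": 0,"rz": 0}], hand=-1, grip_force=40)

```text
clock: 3.27
ee_pos: [461.2, 295.5, 231.4]
orientation: [[-0.923, -0.384, 0.0], [-0.384, 0.923, 0.0], [-0.0, 0.0, -1.0]]
ft_force: [0.7, 0.4, 0.5]
finger_gap: 85.3
```

```bash
python3 -c "
from h import *
plan(613.3,138.5,130,202.6)
"
```

```text
pos [461.2 295.5 231.4] az -157.4 gap 85.3 f [0.7 0.4 0.5] t 3.27 q [ 0.46  0.38  1.54  0.    1.22 -1.5 ]
shift now-axes [ -80.1 -203.4  101.4] rot [ 0.    0.01 -0.  ] shift in target axes [ -80.1 -203.4  101.4]
```

>>> arm_command(motion=[{"tx": -10,"ty": -25,"tz": 8,"rx": 0,"ry": 0,"rz": 0},{"tx": -10,"ty": -25,"tz": 10,"rx": 0,"ry": 0,"rz": 0},{"tx": -10,"ty": -25,"tz": 12,"rx": 0,"ry": 0,"rz": 0},{"tx": -10,"ty": -25,"tz": 12,"rx": 0,"ry": 0,"rz": 0},{"tx": -10,"ty": -25,"tz": 14,"rx": 0,"ry": 0,"rz": 0},{"tx": -10,"ty": -25,"tz": 14,"rx": 0,"ry": 0,"rz": 0},{"tx": -10,"ty": -25,"tz": 14,"rx": 0,"ry": 0,"rz": 0},{"tx": -10,"ty": -28.4,"tz": 16,"rx": 0,"ry": 0,"rz": 0},{"tx": 0,"ty": 0,"tz": 0,"rx": 0,"ry": 0,"rz": 0}])

```text
clock: 4.02
ee_pos: [614.3, 135.9, 128.4]
orientation: [[-0.924, -0.382, -0.001], [-0.382, 0.924, -0.001], [0.002, -0.001, -1.0]]
ft_force: [-0.2, -0.4, -0.6]
finger_gap: 85.2
```

```bash
python3 -c "
from h import *
plan(613.3,138.5,35,202.6)
p=snap('top');s=snap('side')
cv2.imwrite('pics/a.png',np.hstack([cv2.resize(p['img'][140:240,205:315,::-1],None,fx=4,fy=4,interpolation=cv2.INTER_CUBIC),cv2.resize(s['img'][180:280,240:340,::-1],None,fx=4,fy=4,interpolation=cv2.INTER_CUBIC)]))
print(proj(s,(613.3,138.5,111.3)),proj(s,(613.3,138.5,68)))
"
```

```text
pos [614.3 135.9 128.4] az -157.55 gap 85.2 f [-0.2 -0.4 -0.6] t 4.02 q [ 0.12  0.61  1.44 -0.    1.09 -1.84]
shift now-axes [-0.2  2.9 93.4] rot [-0.03 -0.1  -0.15] shift in target axes [-0.1  2.8 93.4]
[290.08112517 224.1354967 ] [290.65370313 236.95458236]
```

View pics/a.png

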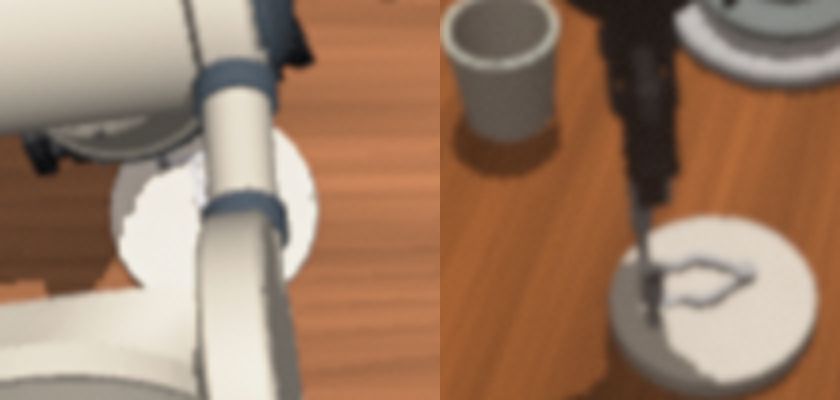

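The side view shows the finger tips lined up over the ring's eyes at about (290,240) in the full image. I'll let the arm settle, then descend partway.

>>> arm_command(motion=[{"tx": 0,"ty": 0,"tz": 5,"rx": 0,"ry": 0,"rz": 0},{"tx": 0,"ty": 0,"tz": 10,"rx": 0,"ry": 0,"rz": 0},{"tx": 0,"ty": 0,"tz": 10,"rx": 0,"ry": 0,"rz": 0},{"tx": 0,"ty": 0,"tz": 10,"rx": 0,"ry": 0,"rz": 0},{"tx": 0,"ty": 0,"tz": 5,"rx": 0,"ry": 0,"rz": 0},{"tx": 0,"ty": 0,"tz": 0,"rx": 0,"ry": 0,"rz": 0},{"tx": 0,"ty": 0,"tz": 0,"rx": 0,"ry": 0,"rz": 0}])

```text
clock: 4.7
ee_pos: [612.0, 139.8, 90.9]
orientation: [[-0.923, -0.385, -0.001], [-0.385, 0.923, -0.0], [0.001, 0.0, -1.0]]
ft_force: [-0.2, -0.8, 0.1]
finger_gap: 85.3
```

```bash
python3 -c "
from h import *
plan(613.3,138.5,35,202.6)
s=snap('side')
cv2.imwrite('pics/b.png',cv2.resize(s['img'][180:280,230:350,::-1],None,fx=6,fy=6,interpolation=cv2.INTER_CUBIC))
"
```

```text
pos [612.  139.8  90.9] az -157.38 gap 85.3 f [-0.2 -0.8  0.1] t 4.7 q [ 0.13  0.65  1.48 -0.    1.01 -1.84]
shift now-axes [-0.8 -1.8 55.9] rot [ 0.01 -0.04  0.02] shift in target axes [-0.7 -1.7 55.9]
```

View pics/b.png

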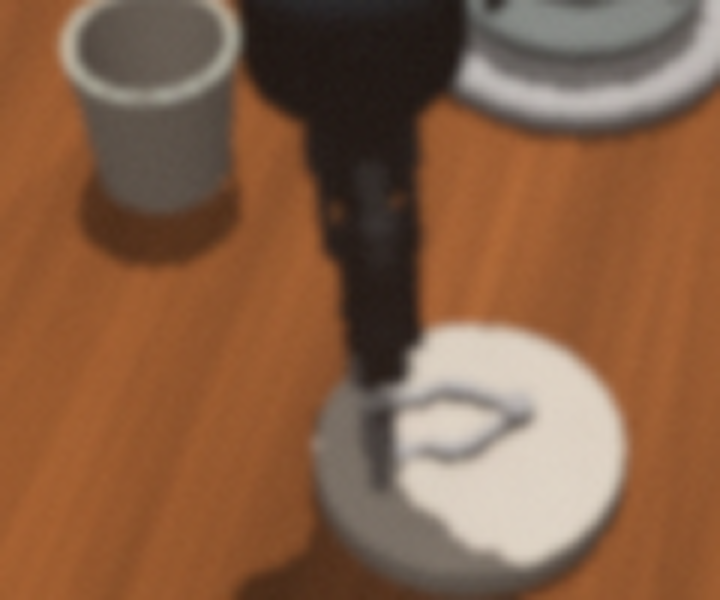

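>>> arm_command(motion=[{"tx": -0.7,"ty": -1.7,"tz": 5,"rx": 0,"ry": 0,"rz": 0},{"tx": 0,"ty": 0,"tz": 8,"rx": 0,"ry": 0,"rz": 0},{"tx": 0,"ty": 0,"tz": 8,"rx": 0,"ry": 0,"rz": 0},{"tx": 0,"ty": 0,"tz": 8,"rx": 0,"ry": 0,"rz": 0},{"tx": 0,"ty": 0,"tz": 8,"rx": 0,"ry": 0,"rz": 0},{"tx": 0,"ty": 0,"tz": 8,"rx": 0,"ry": 0,"rz": 0},{"tx": 0,"ty": 0,"tz": 6,"rx": 0,"ry": 0,"rz": 0},{"tx": 0,"ty": 0,"tz": 5,"rx": 0,"ry": 0,"rz": 0},{"tx": 0,"ty": 0,"tz": 0,"rx": 0,"ry": 0,"rz": 0},{"tx": 0,"ty": 0,"tz": 0,"rx": 0,"ry": 0,"rz": 0}])

```text
clock: 5.58
ee_pos: [613.5, 138.4, 35.1]
orientation: [[-0.923, -0.384, -0.0], [-0.384, 0.923, -0.0], [0.0, 0.0, -1.0]]
ft_force: [-0.4, -0.2, 0.0]
finger_gap: 85.2
```

>>> arm_command(motion=[{"tx": 0,"ty": 0,"tz": 0,"rx": 0,"ry": 0,"rz": 0},{"tx": 0,"ty": 0,"tz": 0,"rx": 0,"ry": 0,"rz": 0},{"tx": 0,"ty": 0,"tz": 0,"rx": 0,"ry": 0,"rz": 0},{"tx": 0,"ty": 0,"tz": 0,"rx": 0,"ry": 0,"rz": 0},{"tx": 0,"ty": 0,"tz": 0,"rx": 0,"ry": 0,"rz": 0},{"tx": 0,"ty": 0,"tz": 0,"rx": 0,"ry": 0,"rz": 0}], hand=-0.5)

```text
clock: 6.08
ee_pos: [613.6, 138.4, 35.4]
orientation: [[-0.923, -0.384, 0.0], [-0.384, 0.923, 0.0], [-0.0, -0.0, -1.0]]
ft_force: [0.0, -0.9, -0.1]
finger_gap: 64.4
```

```bash
python3 -c "
from h import *
plan(613.3,138.5,35,202.6)
s=snap('side')
cv2.imwrite('pics/c.png',cv2.resize(s['img'][180:280,230:350,::-1],None,fx=6,fy=6,interpolation=cv2.INTER_CUBIC))
"
```

```text
pos [613.6 138.4  35.4] az -157.39 gap 64.4 f [ 0.  -0.9 -0.1] t 6.08 q [ 0.13  0.73  1.51 -0.    0.9  -1.84]
shift now-axes [0.2 0.2 0.4] rot [-0.    0.01  0.01] shift in target axes [0.2 0.2 0.4]
```

View pics/c.png

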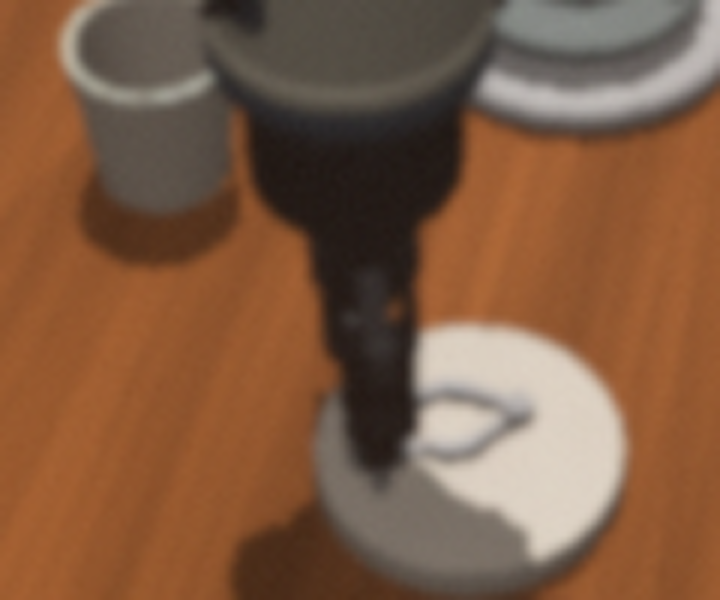

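Hand maps linearly to the gap (about 42.5·(1−h)). I'll close gradually, raising slightly to offset the forward swing of the pads.

>>> arm_command(motion=[{"tx": 0,"ty": 0,"tz": 0,"rx": 0,"ry": 0,"rz": 0},{"tx": 0,"ty": 0,"tz": 0,"rx": 0,"ry": 0,"rz": 0},{"tx": 0,"ty": 0,"tz": 0,"rx": 0,"ry": 0,"rz": 0},{"tx": 0,"ty": 0,"tz": 0,"rx": 0,"ry": 0,"rz": 0}], hand=-0.25)

```text
clock: 6.47
ee_pos: [614.6, 138.4, 36.2]
orientation: [[-0.923, -0.384, 0.002], [-0.384, 0.923, 0.0], [-0.002, -0.001, -1.0]]
ft_force: [1.0, -1.5, 10.0]
finger_gap: 53.7
```

>>> arm_command(motion=[{"tx": 0,"ty": 0,"tz": -0.5,"rx": 0,"ry": 0,"rz": 0},{"tx": 0,"ty": 0,"tz": -0.5,"rx": 0,"ry": 0,"rz": 0},{"tx": 0,"ty": 0,"tz": -0.5,"rx": 0,"ry": 0,"rz": 0},{"tx": 0,"ty": 0,"tz": 0,"rx": 0,"ry": 0,"rz": 0},{"tx": 0,"ty": 0,"tz": 0,"rx": 0,"ry": 0,"rz": 0}], hand=0)

```text
clock: 6.88
ee_pos: [614.6, 138.4, 37.5]
orientation: [[-0.923, -0.384, 0.002], [-0.384, 0.923, 0.0], [-0.002, -0.001, -1.0]]
ft_force: [3.4, -1.1, 8.2]
finger_gap: 42.9
```

```bash
python3 -c "
from h import *
plan(613.3,138.5,35,202.6)
print(sensors.get_state()['ft_torque'])
s=snap('side')
cv2.imwrite('pics/d.png',cv2.resize(s['img'][180:280,230:350,::-1],None,fx=6,fy=6,interpolation=cv2.INTER_CUBIC))
"
```

```text
pos [614.6 138.4  37.5] az -157.4 gap 42.9 f [ 3.4 -1.1  8.2] t 6.88 q [ 0.13  0.73  1.51 -0.    0.9  -1.84]
shift now-axes [1.2 0.5 2.5] rot [-0.04  0.12  0.  ] shift in target axes [1.2 0.5 2.5]
[-0.14673944 -0.43088885  0.00290143]
```

View pics/d.png

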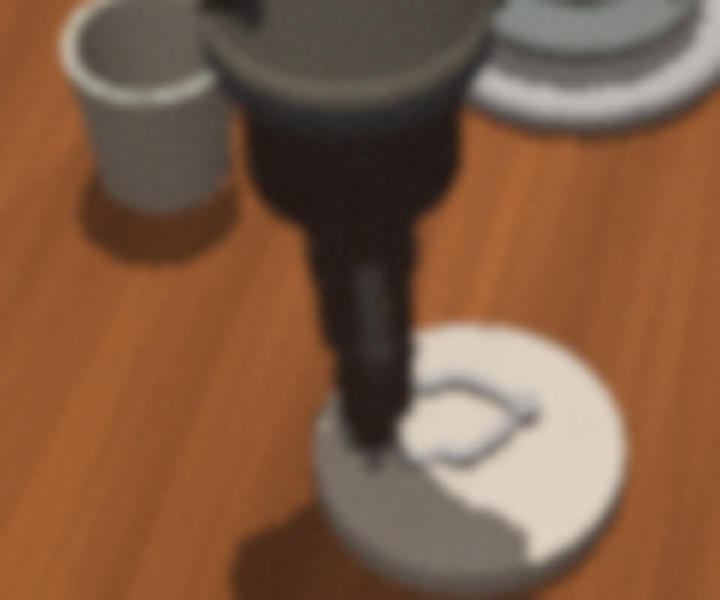

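>>> arm_command(motion=[{"tx": 0,"ty": 0,"tz": -0.8,"rx": 0,"ry": 0,"rz": 0},{"tx": 0,"ty": 0,"tz": -0.5,"rx": 0,"ry": 0,"rz": 0},{"tx": 0,"ty": 0,"tz": -0.5,"rx": 0,"ry": 0,"rz": 0},{"tx": 0,"ty": 0,"tz": 0,"rx": 0,"ry": 0,"rz": 0},{"tx": 0,"ty": 0,"tz": 0,"rx": 0,"ry": 0,"rz": 0}], hand=0.22)

```text
clock: 7.35
ee_pos: [613.6, 138.4, 38.7]
orientation: [[-0.923, -0.384, 0.0], [-0.384, 0.923, 0.0], [-0.0, -0.0, -1.0]]
ft_force: [1.1, 0.6, 5.6]
finger_gap: 34.0
```

```bash
python3 -c "
from h import *
plan(613.3,138.5,35,202.6)
print(sensors.get_state()['ft_torque'])
s=snap('side')
cv2.imwrite('pics/e.png',cv2.resize(s['img'][200:280,250:350,::-1],None,fx=7,fy=7,interpolation=cv2.INTER_CUBIC))
"
```

```text
pos [613.6 138.4  38.7] az -157.39 gap 34.0 f [1.1 0.6 5.6] t 7.35 q [ 0.13  0.72  1.51 -0.    0.91 -1.84]
shift now-axes [0.2 0.2 3.7] rot [-0.    0.01  0.01] shift in target axes [0.2 0.2 3.7]
[-0.04912076 -0.14751262 -0.01494664]
```

View pics/e.png

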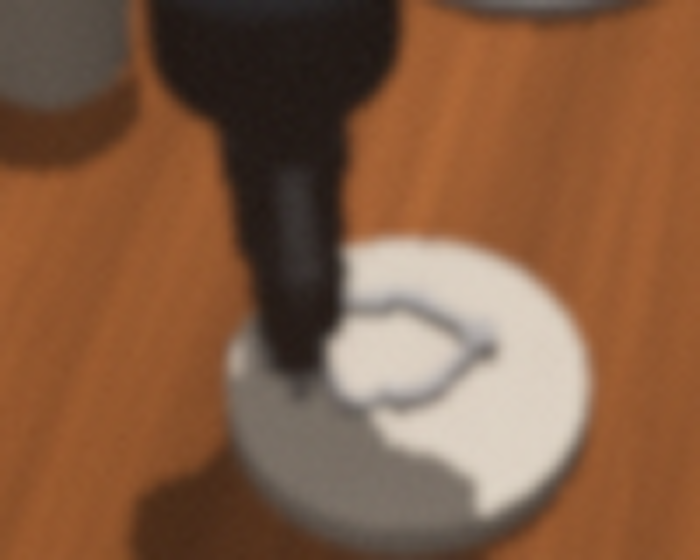

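>>> arm_command(motion=[{"tx": 0,"ty": 0,"tz": -0.5,"rx": 0,"ry": 0,"rz": 0},{"tx": 0,"ty": 0,"tz": 0,"rx": 0,"ry": 0,"rz": 0},{"tx": 0,"ty": 0,"tz": 0,"rx": 0,"ry": 0,"rz": 0},{"tx": 0,"ty": 0,"tz": 0,"rx": 0,"ry": 0,"rz": 0},{"tx": 0,"ty": 0,"tz": 0,"rx": 0,"ry": 0,"rz": 0}], hand=0.33)

```text
clock: 7.82
ee_pos: [613.5, 138.4, 39.1]
orientation: [[-0.923, -0.384, 0.0], [-0.384, 0.923, 0.0], [-0.0, -0.0, -1.0]]
ft_force: [1.5, -0.4, 5.7]
finger_gap: 28.9
```

>>> arm_command(motion=[{"tx": 0,"ty": 0,"tz": -1,"rx": 0,"ry": 0,"rz": 0},{"tx": 0,"ty": 0,"tz": -1,"rx": 0,"ry": 0,"rz": 0},{"tx": 0,"ty": 0,"tz": -2,"rx": 0,"ry": 0,"rz": 0},{"tx": 0,"ty": 0,"tz": -3,"rx": 0,"ry": 0,"rz": 0},{"tx": 0,"ty": 0,"tz": -6,"rx": 0,"ry": 0,"rz": 0},{"tx": 0,"ty": 0,"tz": -8,"rx": 0,"ry": 0,"rz": 0},{"tx": 0,"ty": 0,"tz": -8,"rx": 0,"ry": 0,"rz": 0},{"tx": 0,"ty": 0,"tz": -8,"rx": 0,"ry": 0,"rz": 0},{"tx": 0,"ty": 0,"tz": -6,"rx": 0,"ry": 0,"rz": 0},{"tx": 0,"ty": 0,"tz": -3,"rx": 0,"ry": 0,"rz": 0},{"tx": 0,"ty": 0,"tz": 0,"rx": 0,"ry": 0,"rz": 0},{"tx": 0,"ty": 0,"tz": 0,"rx": 0,"ry": 0,"rz": 0}])

```text
clock: 8.82
ee_pos: [613.5, 138.4, 85.2]
orientation: [[-0.923, -0.384, 0.0], [-0.384, 0.923, 0.0], [-0.0, -0.0, -1.0]]
ft_force: [0.3, -0.3, -1.3]
finger_gap: 29.1
```

```bash
python3 -c "
from h import *
plan(613.3,138.5,35,202.6)
print(sensors.get_state()['ft_torque'])
s=snap('side')
cv2.imwrite('pics/f.png',cv2.resize(s['img'][190:270,250:350,::-1],None,fx=7,fy=7,interpolation=cv2.INTER_CUBIC))
"
```

```text
pos [613.5 138.4  85.2] az -157.4 gap 29.1 f [ 0.3 -0.3 -1.3] t 8.82 q [ 0.13  0.66  1.48 -0.    1.   -1.84]
shift now-axes [ 0.2  0.2 50.2] rot [-0.    0.01  0.  ] shift in target axes [ 0.2  0.2 50.2]
[ 0.02019855  0.04850508 -0.03019027]
```

View pics/f.png

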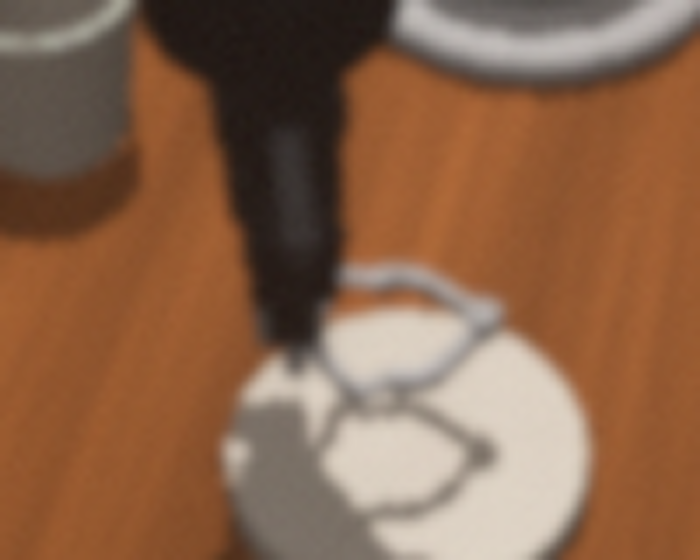

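```bash
python3 -c "
from h import *
np.set_printoptions(precision=1,suppress=True)
plan(622.4,-116,155,202.6)
s=snap('side','s1.png');t=snap('top','t1.png')
for z in (60,64.7,70): print(atz(s,(319.6,234.2),z), np.array([613.5,138.4])-61*np.array([.923,.384]))
cv2.imwrite('pics/f2.png',cv2.resize(t['img'][150:250,190:330,::-1],None,fx=5,fy=5,interpolation=cv2.INTER_CUBIC))
"
```

```text
pos [613.4 138.4  84.9] az -157.4 gap 28.5 f [-0.2  0.4  0. ] t 8.87 q [ 0.1  0.7  1.5 -0.   1.  -1.8]
shift now-axes [  89.4 -238.3  -70.1] rot [ 0. -0. -0.] shift in target axes [  89.4 -238.3  -70.1]
[553.7 108.4  60. ] [557.2 115. ]
[552.9 112.3  64.7] [557.2 115. ]
[552.  116.6  70. ] [557.2 115. ]
```

View pics/f2.png

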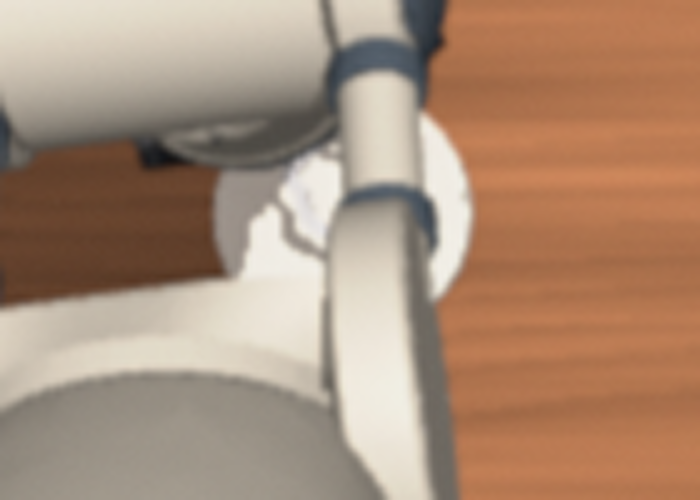

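Now move over to the spindle at a clear height.

>>> arm_command(motion=[{"tx": 0,"ty": 0,"tz": -8,"rx": 0,"ry": 0,"rz": 0},{"tx": 0,"ty": 0,"tz": -16,"rx": 0,"ry": 0,"rz": 0},{"tx": 3,"ty": -8,"tz": -20,"rx": 0,"ry": 0,"rz": 0},{"tx": 6,"ty": -16,"tz": -16,"rx": 0,"ry": 0,"rz": 0},{"tx": 8,"ty": -21,"tz": -6,"rx": 0,"ry": 0,"rz": 0},{"tx": 8,"ty": -21,"tz": -4,"rx": 0,"ry": 0,"rz": 0},{"tx": 8,"ty": -21,"tz": 0,"rx": 0,"ry": 0,"rz": 0},{"tx": 8,"ty": -21,"tz": 0,"rx": 0,"ry": 0,"rz": 0},{"tx": 8,"ty": -21,"tz": 0,"rx": 0,"ry": 0,"rz": 0},{"tx": 8,"ty": -21,"tz": 0,"rx": 0,"ry": 0,"rz": 0},{"tx": 8,"ty": -21,"tz": 0,"rx": 0,"ry": 0,"rz": 0},{"tx": 8,"ty": -21,"tz": 0,"rx": 0,"ry": 0,"rz": 0},{"tx": 6,"ty": -16,"tz": 0,"rx": 0,"ry": 0,"rz": 0},{"tx": 6,"ty": -16,"tz": 0,"rx": 0,"ry": 0,"rz": 0},{"tx": 3.4,"ty": -9,"tz": 0,"rx": 0,"ry": 0,"rz": 0},{"tx": 1,"ty": -5,"tz": 0,"rx": 0,"ry": 0,"rz": 0},{"tx": 0,"ty": 0,"tz": 0,"rx": 0,"ry": 0,"rz": 0},{"tx": 0,"ty": 0,"tz": 0,"rx": 0,"ry": 0,"rz": 0},{"tx": 0,"ty": 0,"tz": 0,"rx": 0,"ry": 0,"rz": 0}])

```text
clock: 10.55
ee_pos: [622.4, -114.8, 155.1]
orientation: [[-0.923, -0.385, -0.0], [-0.385, 0.923, 0.0], [0.0, 0.0, -1.0]]
ft_force: [-0.5, -0.5, -0.6]
finger_gap: 29.0
```

```bash
python3 -c "
from h import *
plan(622.4,-116,155,202.6)
s=snap('side','s2.png');t=snap('top','t2.png')
cv2.imwrite('pics/g.png',np.hstack([cv2.resize(s['img'][110:210,270:370,::-1],None,fx=4,fy=4,interpolation=cv2.INTER_CUBIC),cv2.resize(t['img'][130:230,320:420,::-1],None,fx=4,fy=4,interpolation=cv2.INTER_CUBIC)]))
"
```

```text
pos [ 622.4 -114.8  155.1] az -157.36 gap 29.0 f [-0.5 -0.5 -0.6] t 10.55 q [-0.28  0.58  1.41  0.    1.15 -2.24]
shift now-axes [ 0.5 -1.1  0.1] rot [ 0.02 -0.01  0.04] shift in target axes [ 0.5 -1.1  0.1]
```

View pics/g.png

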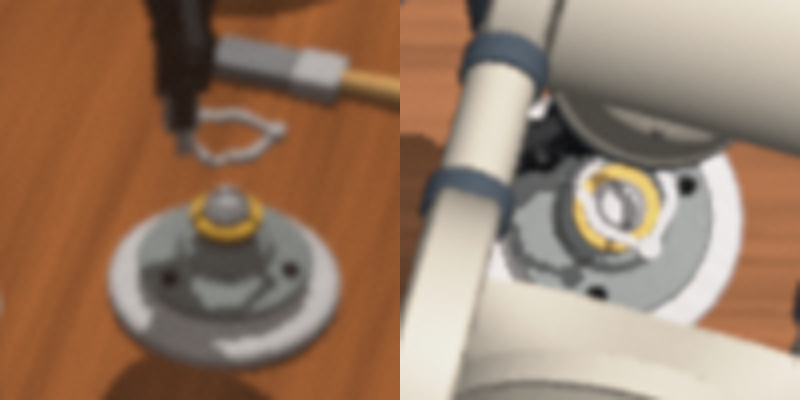

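```bash
python3 -c "
from h import *
t=snap('top');s=snap('side')
cv2.imwrite('pics/h.png',cv2.resize(t['img'][163:199,356:392,::-1],None,fx=16,fy=16,interpolation=cv2.INTER_CUBIC))
cv2.imwrite('pics/h2.png',cv2.resize(s['img'][130:175,305:350,::-1],None,fx=13,fy=13,interpolation=cv2.INTER_CUBIC))
"
```

View pics/h.png

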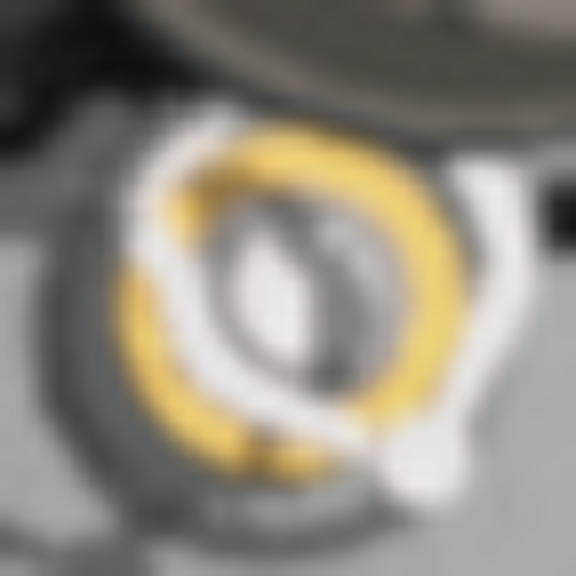

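View pics/h2.png

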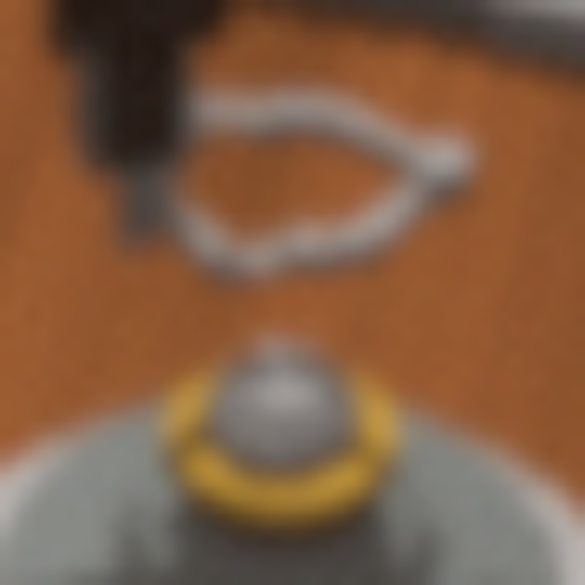

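```bash
python3 -c "
from h import *
np.set_printoptions(precision=1,suppress=True)
t=snap('top');s=snap('side')
f=lambda x,y:(356+(x+.5)/16-.5,163+(y+.5)/16-.5)
g=lambda x,y:(305+(x+.5)/13-.5,130+(y+.5)/13-.5)
print('coil top',atz(t,f(420,465),134.5),'ctr',atz(t,f(341,268),134.5))
print('coil side+top',tri(t,f(420,465),s,g(443,163)))
for z in (66,72): print('collar top',atz(t,f(293,304),z), 'side', atz(s,g(283,435),z))
print('collar tri',tri(t,f(293,304),s,g(283,433)))
print('tri left arm bulge', tri(t,f(155,200),s,g(250,258)))
print('spindle tip',tri(t,f(265,300),s,g(283,372)))
# grip relative: TCP 622.4,-114.8 az
e=np.array([622.4,-114.8]);x=np.array([.923,.384]);print('pred ctr',e-34*x,'pred coil',e-61.5*x)
# side apparent widths of collar/spindle vs z
for z in (62,66,70,74): print(z,[ (proj(s,(591,-129,z+dz))-[304.5,129.5])*13 for dz in (0,14.5)])
"
```

```text
coil top [ 562.1 -137.9  134.5] ctr [ 587.9 -128.1  134.5]
coil side+top (array([ 562.4, -137.5,  137.3]), np.float64(1.1324127607157028))
collar top [ 590.9 -129.5   66. ] side [ 591.7 -131.7   66. ]
collar top [ 590.3 -128.9   72. ] side [ 590.3 -124.8   72. ]
collar tri (array([ 590.9, -129.2,   68.7]), np.float64(0.5562172560259204))
tri left arm bulge (array([ 595.7, -104.3,  133. ]), np.float64(3.0122788119210737))
spindle tip (array([ 589.6, -122.9,   90.1]), np.float64(1.6420286688030004))
pred ctr [ 591.  -127.9] pred coil [ 565.6 -138.4]
62 [array([283.2, 459.1]), array([285.3, 405. ])]
66 [array([283.8, 444.2]), array([285.9, 389.9])]
70 [array([284.4, 429.3]), array([286.6, 374.7])]
74 [array([285. , 414.4]), array([287.2, 359.5])]
```

>>> arm_command(motion=[{"tx": -2,"ty": -2.3,"tz": 3,"rx": 0,"ry": 0,"rz": 0},{"tx": 0,"ty": 0,"tz": 6,"rx": 0,"ry": 0,"rz": 0},{"tx": 0,"ty": 0,"tz": 8,"rx": 0,"ry": 0,"rz": 0},{"tx": 0,"ty": 0,"tz": 8,"rx": 0,"ry": 0,"rz": 0},{"tx": 0,"ty": 0,"tz": 8,"rx": 0,"ry": 0,"rz": 0},{"tx": 0,"ty": 0,"tz": 6,"rx": 0,"ry": 0,"rz": 0},{"tx": 0,"ty": 0,"tz": 3,"rx": 0,"ry": 0,"rz": 0},{"tx": 0,"ty": 0,"tz": 0,"rx": 0,"ry": 0,"rz": 0},{"tx": 0,"ty": 0,"tz": 0,"rx": 0,"ry": 0,"rz": 0}])

```text
clock: 11.6
ee_pos: [625.2, -117.1, 113.0]
orientation: [[-0.923, -0.384, -0.0], [-0.384, 0.923, 0.0], [0.0, 0.0, -1.0]]
ft_force: [-0.2, -0.6, -0.7]
finger_gap: 29.0
```

```bash
cat > v.py <<'E'
from h import *
import sys
plan(622.4,-116,155,202.6)
print(np.round(sensors.get_state()['ft_torque'],2))
t=snap('top');s=snap('side')
a=cv2.resize(t['img'][163:199,356:392,::-1],(396,396),interpolation=cv2.INTER_CUBIC)
b=cv2.resize(s['img'][135:171,305:341,::-1],(396,396),interpolation=cv2.INTER_CUBIC)
cv2.imwrite('pics/%s.png'%sys.argv[1],np.hstack([a,b]))
E
python3 v.py i
```

```text
pos [ 625.2 -117.1  113. ] az -157.4 gap 29.0 f [-0.2 -0.6 -0.7] t 11.6 q [-0.28  0.63  1.44  0.    1.07 -2.24]
shift now-axes [  2.2   2.1 -42. ] rot [ 0.01 -0.01  0.  ] shift in target axes [  2.2   2.1 -42. ]
[-0.02  0.03  0.03]
```

View pics/i.png

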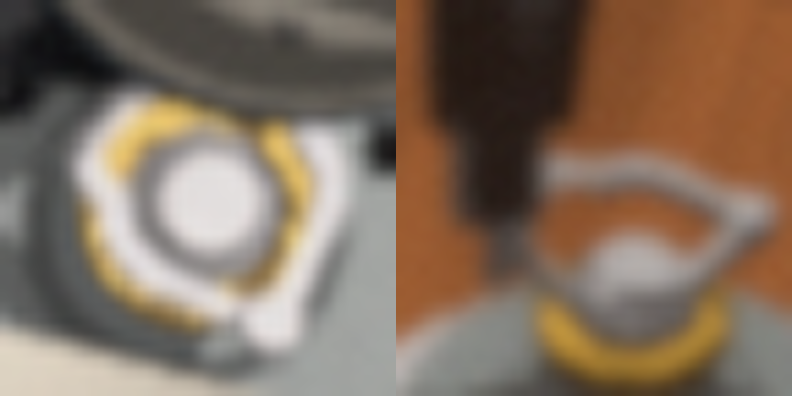

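The ring opening is centred on the spindle to within about 1 mm in the top view (spindle tip at (214,200), ring centre at (217,192) in the crop). I'll descend gently.

>>> arm_command(motion=[{"tx": 0,"ty": 0,"tz": 2,"rx": 0,"ry": 0,"rz": 0},{"tx": 0,"ty": 0,"tz": 2,"rx": 0,"ry": 0,"rz": 0},{"tx": 0,"ty": 0,"tz": 2,"rx": 0,"ry": 0,"rz": 0},{"tx": 0,"ty": 0,"tz": 2,"rx": 0,"ry": 0,"rz": 0},{"tx": 0,"ty": 0,"tz": 1,"rx": 0,"ry": 0,"rz": 0},{"tx": 0,"ty": 0,"tz": 1,"rx": 0,"ry": 0,"rz": 0},{"tx": 0,"ty": 0,"tz": 1,"rx": 0,"ry": 0,"rz": 0},{"tx": 0,"ty": 0,"tz": 1,"rx": 0,"ry": 0,"rz": 0},{"tx": 0,"ty": 0,"tz": 0,"rx": 0,"ry": 0,"rz": 0}])

```text
clock: 12.45
ee_pos: [625.1, -117.0, 100.9]
orientation: [[-0.923, -0.384, -0.0], [-0.384, 0.923, 0.0], [0.0, 0.0, -1.0]]
ft_force: [-0.3, -0.3, -0.7]
finger_gap: 28.9
```

```bash
python3 v.py j
```

```text
pos [ 625.1 -117.   100.9] az -157.4 gap 28.9 f [-0.3 -0.3 -0.7] t 12.45 q [-0.28  0.65  1.45  0.    1.04 -2.24]
shift now-axes [  2.1   2.  -54.1] rot [ 0.01 -0.01  0.  ] shift in target axes [  2.1   2.  -54.1]
[ 0.03 -0.02  0.01]
```

View pics/j.png

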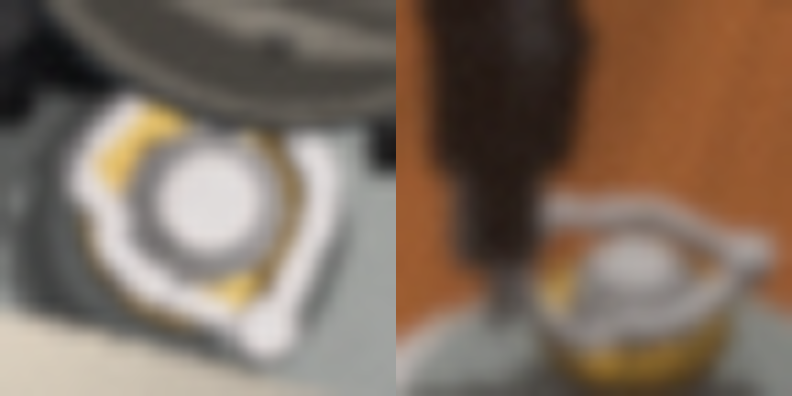

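>>> arm_command(motion=[{"tx": 0,"ty": 0,"tz": 1,"rx": 0,"ry": 0,"rz": 0},{"tx": 0,"ty": 0,"tz": 1,"rx": 0,"ry": 0,"rz": 0},{"tx": 0,"ty": 0,"tz": 1,"rx": 0,"ry": 0,"rz": 0},{"tx": 0,"ty": 0,"tz": 1,"rx": 0,"ry": 0,"rz": 0},{"tx": 0,"ty": 0,"tz": 0,"rx": 0,"ry": 0,"rz": 0},{"tx": 0,"ty": 0,"tz": 0,"rx": 0,"ry": 0,"rz": 0}])

```text
clock: 13.05
ee_pos: [625.1, -117.0, 97.0]
orientation: [[-0.923, -0.384, -0.0], [-0.384, 0.923, 0.0], [0.0, 0.0, -1.0]]
ft_force: [0.1, 0.0, -0.3]
finger_gap: 28.8
```

>>> arm_command(motion=[{"tx": 0,"ty": 0,"tz": 1,"rx": 0,"ry": 0,"rz": 0},{"tx": 0,"ty": 0,"tz": 1,"rx": 0,"ry": 0,"rz": 0},{"tx": 0,"ty": 0,"tz": 0,"rx": 0,"ry": 0,"rz": 0}])

```text
clock: 13.3
ee_pos: [625.1, -117.0, 94.9]
orientation: [[-0.923, -0.384, -0.0], [-0.384, 0.923, 0.0], [0.0, 0.0, -1.0]]
ft_force: [-0.0, -0.2, -1.3]
finger_gap: 29.4
```

>>> arm_command(motion=[{"tx": 0,"ty": 0,"tz": 1,"rx": 0,"ry": 0,"rz": 0},{"tx": 0,"ty": 0,"tz": 0,"rx": 0,"ry": 0,"rz": 0},{"tx": 0,"ty": 0,"tz": 0,"rx": 0,"ry": 0,"rz": 0}])

```text
clock: 13.55
ee_pos: [625.1, -117.0, 94.0]
orientation: [[-0.923, -0.384, -0.0], [-0.384, 0.923, -0.0], [0.0, 0.0, -1.0]]
ft_force: [-0.6, 0.2, -1.8]
finger_gap: 28.9
```

>>> arm_command(motion=[{"tx": 0,"ty": 0,"tz": 1,"rx": 0,"ry": 0,"rz": 0},{"tx": 0,"ty": 0,"tz": 0,"rx": 0,"ry": 0,"rz": 0},{"tx": 0,"ty": 0,"tz": 0,"rx": 0,"ry": 0,"rz": 0}])

```text
clock: 13.8
ee_pos: [625.3, -117.1, 93.2]
orientation: [[-0.923, -0.384, 0.0], [-0.384, 0.923, -0.0], [-0.0, -0.0, -1.0]]
ft_force: [0.4, -1.1, 0.0]
finger_gap: 28.9
```

>>> arm_command(motion=[{"tx": 0,"ty": 0,"tz": 0.7,"rx": 0,"ry": 0,"rz": 0},{"tx": 0,"ty": 0,"tz": 0,"rx": 0,"ry": 0,"rz": 0},{"tx": 0,"ty": 0,"tz": 0,"rx": 0,"ry": 0,"rz": 0}])

```text
clock: 14.05
ee_pos: [625.4, -117.0, 92.5]
orientation: [[-0.923, -0.384, 0.0], [-0.384, 0.923, -0.0], [-0.0, -0.0, -1.0]]
ft_force: [0.9, 0.0, 2.1]
finger_gap: 28.7
```

>>> arm_command(motion=[{"tx": 0,"ty": 0,"tz": 0.7,"rx": 0,"ry": 0,"rz": 0},{"tx": 0,"ty": 0,"tz": 0,"rx": 0,"ry": 0,"rz": 0},{"tx": 0,"ty": 0,"tz": 0,"rx": 0,"ry": 0,"rz": 0}])

```text
clock: 14.3
ee_pos: [625.4, -117.0, 91.8]
orientation: [[-0.923, -0.384, 0.0], [-0.384, 0.923, -0.0], [-0.0, -0.0, -1.0]]
ft_force: [0.7, 0.4, 2.1]
finger_gap: 29.2
```

```bash
python3 v.py k
```

```text
pos [ 625.4 -117.    91.8] az -157.39 gap 29.2 f [0.7 0.4 2.1] t 14.3 q [-0.28  0.66  1.46  0.    1.02 -2.24]
shift now-axes [  2.3   2.1 -63.2] rot [-0.01  0.02  0.01] shift in target axes [  2.3   2.1 -63.2]
[ 0.12 -0.12 -0.01]
```

View pics/k.png

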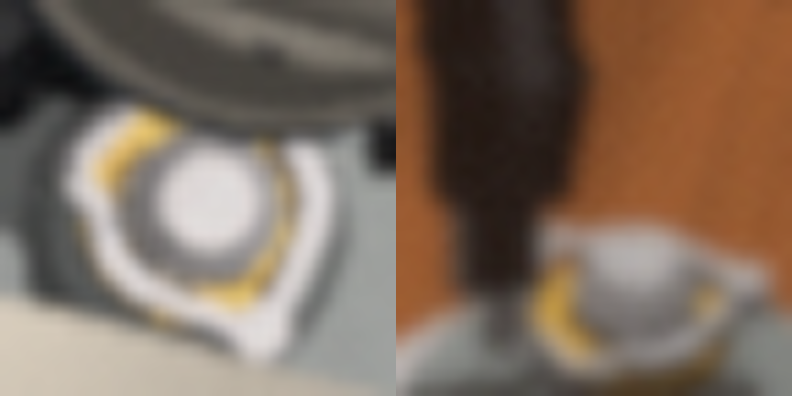

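>>> arm_command(motion=[{"tx": 0,"ty": 0,"tz": 0.7,"rx": 0,"ry": 0,"rz": 0},{"tx": 0,"ty": 0,"tz": 0,"rx": 0,"ry": 0,"rz": 0},{"tx": 0,"ty": 0,"tz": 0,"rx": 0,"ry": 0,"rz": 0}])

```text
clock: 14.65
ee_pos: [625.3, -117.1, 91.0]
orientation: [[-0.923, -0.384, 0.0], [-0.384, 0.923, -0.0], [-0.0, -0.0, -1.0]]
ft_force: [0.7, 0.7, 2.6]
finger_gap: 28.9
```

>>> arm_command(motion=[{"tx": 0,"ty": 0,"tz": 0.7,"rx": 0,"ry": 0,"rz": 0},{"tx": 0,"ty": 0,"tz": 0,"rx": 0,"ry": 0,"rz": 0},{"tx": 0,"ty": 0,"tz": 0,"rx": 0,"ry": 0,"rz": 0}])

```text
clock: 14.9
ee_pos: [625.3, -117.0, 90.3]
orientation: [[-0.923, -0.384, 0.0], [-0.384, 0.923, -0.0], [-0.0, -0.0, -1.0]]
ft_force: [1.1, 0.8, 4.9]
finger_gap: 29.1
```

```bash
python3 v.py l
```

```text
pos [ 625.3 -117.    90.3] az -157.39 gap 29.1 f [1.1 0.8 4.9] t 14.9 q [-0.28  0.66  1.46  0.    1.02 -2.24]
shift now-axes [  2.2   2.1 -64.7] rot [-0.    0.01  0.01] shift in target axes [  2.3   2.1 -64.7]
[ 0.05 -0.25 -0.01]
```

View pics/l.png

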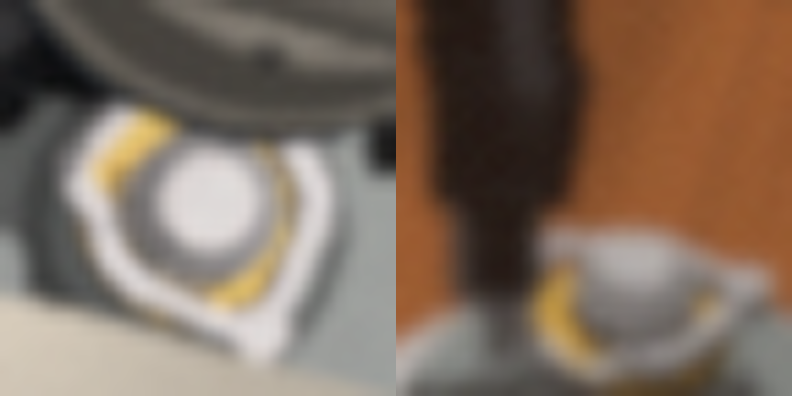

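>>> arm_command(motion=[{"tx": 0,"ty": 0,"tz": 0.7,"rx": 0,"ry": 0,"rz": 0},{"tx": 0,"ty": 0,"tz": 0,"rx": 0,"ry": 0,"rz": 0},{"tx": 0,"ty": 0,"tz": 0,"rx": 0,"ry": 0,"rz": 0}])

```text
clock: 15.25
ee_pos: [625.3, -117.0, 89.6]
orientation: [[-0.923, -0.384, 0.0], [-0.384, 0.923, -0.0], [-0.0, -0.0, -1.0]]
ft_force: [2.1, 1.1, 3.7]
finger_gap: 29.2
```

>>> arm_command(motion=[{"tx": 0,"ty": 0,"tz": 0.6,"rx": 0,"ry": 0,"rz": 0},{"tx": 0,"ty": 0,"tz": 0,"rx": 0,"ry": 0,"rz": 0},{"tx": 0,"ty": 0,"tz": 0,"rx": 0,"ry": 0,"rz": 0}])

```text
clock: 15.5
ee_pos: [625.2, -117.1, 89.0]
orientation: [[-0.923, -0.384, 0.0], [-0.384, 0.923, -0.0], [-0.0, -0.0, -1.0]]
ft_force: [2.2, 0.5, 4.4]
finger_gap: 28.9
```

>>> arm_command(motion=[{"tx": 0,"ty": 0,"tz": 0.5,"rx": 0,"ry": 0,"rz": 0},{"tx": 0,"ty": 0,"tz": 0,"rx": 0,"ry": 0,"rz": 0},{"tx": 0,"ty": 0,"tz": 0,"rx": 0,"ry": 0,"rz": 0}])

```text
clock: 15.75
ee_pos: [625.2, -117.0, 88.5]
orientation: [[-0.923, -0.384, 0.0], [-0.384, 0.923, -0.0], [-0.0, -0.0, -1.0]]
ft_force: [2.0, 1.0, 4.4]
finger_gap: 29.3
```

```bash
python3 v.py m
```

```text
pos [ 625.2 -117.    88.5] az -157.4 gap 29.3 f [2.  1.  4.4] t 15.75 q [-0.28  0.67  1.46 -0.    1.02 -2.24]
shift now-axes [  2.2   2.1 -66.5] rot [-0.  0.  0.] shift in target axes [  2.2   2.1 -66.5]
[ 0.08 -0.35  0.05]
```

View pics/m.png

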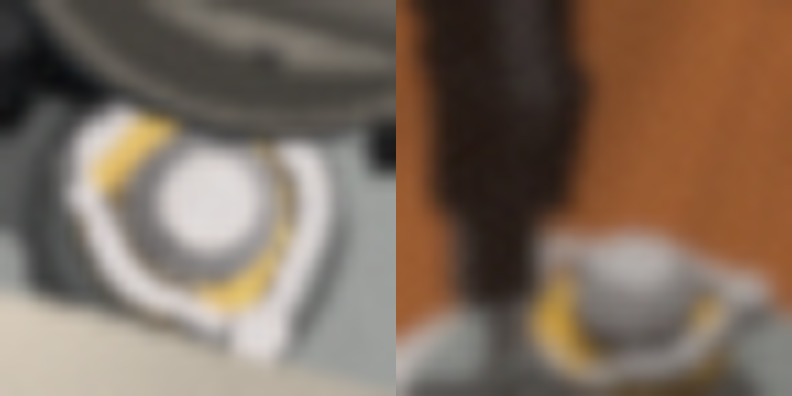

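```bash
python3 - <<'E'
import cv2,numpy as np
I={k:cv2.imread(f'pics/{k}.png')[:,396:].astype(np.float32) for k in 'jklm'}
def tr(ref,box,tg,r=50):
    x,y,w,h=box;T=I[ref][y:y+h,x:x+w];y0=max(0,y-r);x0=max(0,x-12)
    A=I[tg][y0:y+h+r,x0:x+w+12]
    m=cv2.matchTemplate(A,T,cv2.TM_CCOEFF_NORMED);_,v,_,l=cv2.minMaxLoc(m);return l[0]+x0-x,l[1]+y0-y,round(v,2)
for nm,b in (('coil',(315,245,70,70)),('fingertip+arm',(60,190,105,90)),('brass-free front arm',(190,330,60,50))):
    print(nm,[(k,tr('m',b,k)) for k in 'jkl'])
E
```

```text
coil [('j', (4, -40, 0.98)), ('k', (0, -11, 0.99)), ('l', (2, -6, 0.99))]
fingertip+arm [('j', (2, -44, 0.99)), ('k', (0, -11, 1.0)), ('l', (1, -7, 1.0))]
brass-free front arm [('j', (-12, -42, 0.53)), ('k', (0, -12, 0.93)), ('l', (1, -7, 0.95))]
```

>>> arm_command(motion=[{"tx": 0,"ty": 0,"tz": 0.4,"rx": 0,"ry": 0,"rz": 0},{"tx": 0,"ty": 0,"tz": 0,"rx": 0,"ry": 0,"rz": 0},{"tx": 0,"ty": 0,"tz": 0,"rx": 0,"ry": 0,"rz": 0}])

```text
clock: 16.1
ee_pos: [625.2, -117.0, 88.1]
orientation: [[-0.923, -0.384, 0.0], [-0.384, 0.923, -0.0], [-0.0, -0.0, -1.0]]
ft_force: [2.1, 1.3, 5.3]
finger_gap: 29.0
```

>>> arm_command(motion=[{"tx": 0,"ty": 0,"tz": 0.4,"rx": 0,"ry": 0,"rz": 0},{"tx": 0,"ty": 0,"tz": 0,"rx": 0,"ry": 0,"rz": 0},{"tx": 0,"ty": 0,"tz": 0,"rx": 0,"ry": 0,"rz": 0}])

```text
clock: 16.35
ee_pos: [625.2, -117.0, 87.7]
orientation: [[-0.923, -0.384, 0.0], [-0.384, 0.923, -0.0], [-0.0, -0.0, -1.0]]
ft_force: [2.9, 0.4, 4.8]
finger_gap: 28.8
```

>>> arm_command(motion=[{"tx": 0,"ty": 0,"tz": 0.4,"rx": 0,"ry": 0,"rz": 0},{"tx": 0,"ty": 0,"tz": 0,"rx": 0,"ry": 0,"rz": 0},{"tx": 0,"ty": 0,"tz": 0,"rx": 0,"ry": 0,"rz": 0}])

```text
clock: 16.6
ee_pos: [625.2, -117.1, 87.3]
orientation: [[-0.923, -0.384, 0.0], [-0.384, 0.923, -0.0], [-0.0, -0.0, -1.0]]
ft_force: [2.6, 0.9, 4.8]
finger_gap: 29.1
```

```bash
python3 v.py n; python3 - <<'E'
import cv2,numpy as np
I={k:cv2.imread(f'pics/{k}.png')[:,396:].astype(np.float32) for k in 'jkmn'}
def tr(ref,box,tg,r=50):
    x,y,w,h=box;T=I[ref][y:y+h,x:x+w];y0=max(0,y-r);x0=max(0,x-12)
    A=I[tg][y0:y+h+r,x0:x+w+12]
    m=cv2.matchTemplate(A,T,cv2.TM_CCOEFF_NORMED);_,v,_,l=cv2.minMaxLoc(m);return l[0]+x0-x,l[1]+y0-y,round(v,2)
for nm,b in (('coil',(315,245,70,70)),('fingertip+arm',(60,190,105,90)),('brass-free front arm',(190,330,60,50))):
    print(nm,[(k,tr('n',b,k)) for k in 'jkm'])
E
```

```text
pos [ 625.2 -117.1   87.3] az -157.4 gap 29.1 f [2.6 0.9 4.8] t 16.6 q [-0.28  0.67  1.46  0.    1.01 -2.24]
shift now-axes [  2.2   2.1 -67.7] rot [-0.  0.  0.] shift in target axes [  2.2   2.1 -67.7]
[ 0.13 -0.41 -0.03]
coil [('j', (1, -44, 0.99)), ('k', (-3, -16, 0.99)), ('m', (-3, -4, 0.99))]
fingertip+arm [('j', (2, -46, 0.99)), ('k', (0, -14, 1.0)), ('m', (0, -3, 1.0))]
brass-free front arm [('j', (-12, -43, 0.45)), ('k', (-3, -14, 0.91)), ('m', (-2, -2, 0.97))]
```

>>> arm_command(motion=[{"tx": 0,"ty": 0,"tz": 0.4,"rx": 0,"ry": 0,"rz": 0},{"tx": 0,"ty": 0,"tz": 0,"rx": 0,"ry": 0,"rz": 0},{"tx": 0,"ty": 0,"tz": 0,"rx": 0,"ry": 0,"rz": 0}])

```text
clock: 16.95
ee_pos: [625.3, -117.0, 87.1]
orientation: [[-0.923, -0.384, 0.0], [-0.384, 0.923, -0.0], [-0.0, -0.0, -1.0]]
ft_force: [2.2, 1.1, 7.2]
finger_gap: 29.0
```

>>> arm_command(motion=[{"tx": 0,"ty": 0,"tz": 0.3,"rx": 0,"ry": 0,"rz": 0},{"tx": 0,"ty": 0,"tz": 0,"rx": 0,"ry": 0,"rz": 0},{"tx": 0,"ty": 0,"tz": 0,"rx": 0,"ry": 0,"rz": 0}])

```text
clock: 17.2
ee_pos: [625.4, -117.0, 87.0]
orientation: [[-0.923, -0.384, 0.001], [-0.384, 0.923, 0.0], [-0.001, -0.0, -1.0]]
ft_force: [2.7, 1.6, 9.4]
finger_gap: 28.8
```

>>> arm_command(motion=[{"tx": 0,"ty": 0,"tz": 0.3,"rx": 0,"ry": 0,"rz": 0},{"tx": 0,"ty": 0,"tz": 0,"rx": 0,"ry": 0,"rz": 0},{"tx": 0,"ty": 0,"tz": 0,"rx": 0,"ry": 0,"rz": 0}])

```text
clock: 17.45
ee_pos: [625.5, -117.0, 86.9]
orientation: [[-0.923, -0.384, 0.001], [-0.384, 0.923, 0.0], [-0.001, -0.0, -1.0]]
ft_force: [2.4, 3.5, 12.2]
finger_gap: 29.2
```

The solid stop is at TCP z ≈ 87.2 (force rose 4.8→12 N). I'll back off to about 88.

>>> arm_command(motion=[{"tx": 0,"ty": 0,"tz": -0.8,"rx": 0,"ry": 0,"rz": 0},{"tx": 0,"ty": 0,"tz": -0.6,"rx": 0,"ry": 0,"rz": 0},{"tx": 0,"ty": 0,"tz": 0,"rx": 0,"ry": 0,"rz": 0},{"tx": 0,"ty": 0,"tz": 0,"rx": 0,"ry": 0,"rz": 0}])

```text
clock: 17.78
ee_pos: [625.1, -117.0, 87.7]
orientation: [[-0.923, -0.384, -0.0], [-0.384, 0.923, 0.0], [0.0, 0.0, -1.0]]
ft_force: [2.7, 1.7, 4.5]
finger_gap: 29.2
```

```bash
python3 v.py o
```

```text
pos [ 625.1 -117.    87.7] az -157.4 gap 29.2 f [2.7 1.7 4.5] t 17.78 q [-0.28  0.67  1.46  0.    1.02 -2.24]
shift now-axes [  2.1   2.  -67.3] rot [ 0.01 -0.    0.  ] shift in target axes [  2.1   2.  -67.3]
[ 0.18 -0.28 -0.03]
```

View pics/o.png

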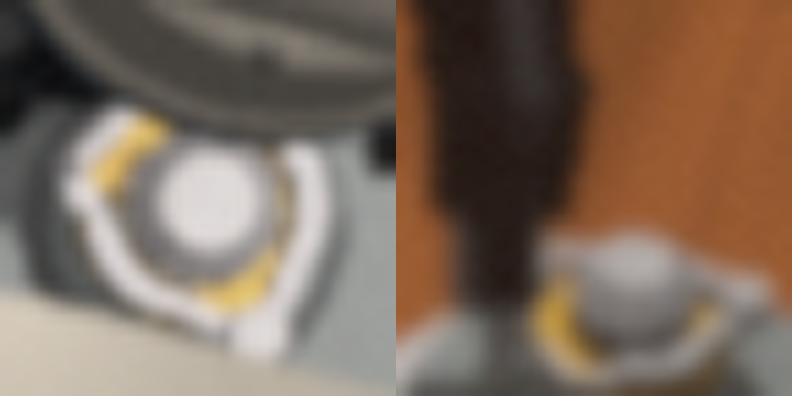

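>>> arm_command(motion=[{"tx": 0,"ty": 0,"tz": 0.3,"rx": 0,"ry": 0,"rz": 0},{"tx": 0,"ty": 0,"tz": 0.3,"rx": 0,"ry": 0,"rz": 0},{"tx": 0,"ty": 0,"tz": 0,"rx": 0,"ry": 0,"rz": 0},{"tx": 0,"ty": 0,"tz": 0,"rx": 0,"ry": 0,"rz": 0}], hand=0.15)

```text
clock: 18.22
ee_pos: [624.7, -116.9, 86.9]
orientation: [[-0.923, -0.384, -0.001], [-0.384, 0.923, 0.0], [0.001, 0.001, -1.0]]
ft_force: [-2.2, 2.5, 4.6]
finger_gap: 36.7
```

>>> arm_command(motion=[{"tx": 0,"ty": 0,"tz": 0.4,"rx": 0,"ry": 0,"rz": 0},{"tx": 0,"ty": 0,"tz": 0.3,"rx": 0,"ry": 0,"rz": 0},{"tx": 0,"ty": 0,"tz": 0,"rx": 0,"ry": 0,"rz": 0},{"tx": 0,"ty": 0,"tz": 0,"rx": 0,"ry": 0,"rz": 0}], hand=0.0)

```text
clock: 18.55
ee_pos: [625.0, -117.0, 86.2]
orientation: [[-0.923, -0.384, -0.0], [-0.384, 0.923, 0.0], [0.0, 0.0, -1.0]]
ft_force: [-2.6, 3.1, 3.4]
finger_gap: 42.8
```

```bash
python3 v.py p
```

```text
pos [ 625.  -117.    86.2] az -157.4 gap 42.8 f [-2.6  3.1  3.4] t 18.55 q [-0.28  0.67  1.46  0.    1.01 -2.24]
shift now-axes [  2.1   1.9 -68.7] rot [ 0.02 -0.02  0.  ] shift in target axes [  2.    1.9 -68.8]
[ 0.4   0.5  -0.02]
```

View pics/p.png

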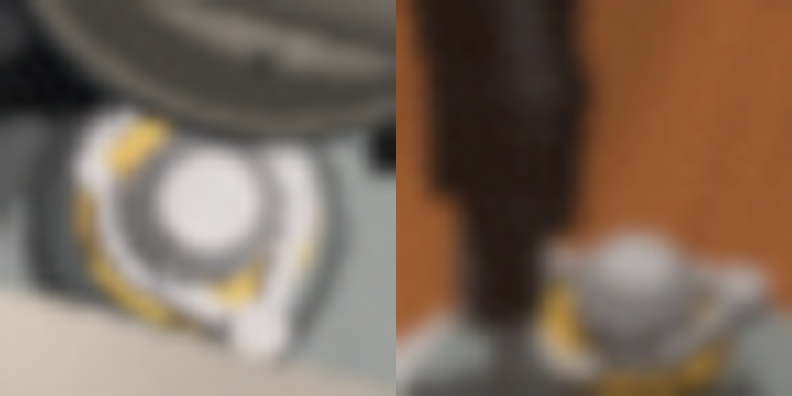

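>>> arm_command(motion=[{"tx": 0,"ty": 0,"tz": 0.4,"rx": 0,"ry": 0,"rz": 0},{"tx": 0,"ty": 0,"tz": 0.4,"rx": 0,"ry": 0,"rz": 0},{"tx": 0,"ty": 0,"tz": 0,"rx": 0,"ry": 0,"rz": 0},{"tx": 0,"ty": 0,"tz": 0,"rx": 0,"ry": 0,"rz": 0}], hand=-0.15)

```text
clock: 18.98
ee_pos: [624.9, -116.9, 85.4]
orientation: [[-0.923, -0.384, -0.001], [-0.384, 0.923, 0.0], [0.001, 0.001, -1.0]]
ft_force: [-4.7, 3.1, 3.0]
finger_gap: 49.4
```

>>> arm_command(motion=[{"tx": 0,"ty": 0,"tz": 0.4,"rx": 0,"ry": 0,"rz": 0},{"tx": 0,"ty": 0,"tz": 0.4,"rx": 0,"ry": 0,"rz": 0},{"tx": 0,"ty": 0,"tz": 0.4,"rx": 0,"ry": 0,"rz": 0},{"tx": 0,"ty": 0,"tz": 0,"rx": 0,"ry": 0,"rz": 0}], hand=-0.3)

```text
clock: 19.32
ee_pos: [625.3, -117.2, 84.4]
orientation: [[-0.923, -0.384, 0.0], [-0.384, 0.923, -0.0], [-0.0, -0.0, -1.0]]
ft_force: [-3.3, 1.1, 1.4]
finger_gap: 55.4
```

```bash
python3 v.py q
```

```text
pos [ 625.3 -117.2   84.4] az -157.4 gap 55.4 f [-3.3  1.1  1.4] t 19.32 q [-0.28  0.67  1.46 -0.    1.01 -2.24]
shift now-axes [  2.2   2.2 -70.6] rot [-0.01  0.01  0.  ] shift in target axes [  2.2   2.2 -70.6]
[0.14 0.58 0.06]
```

View pics/q.png

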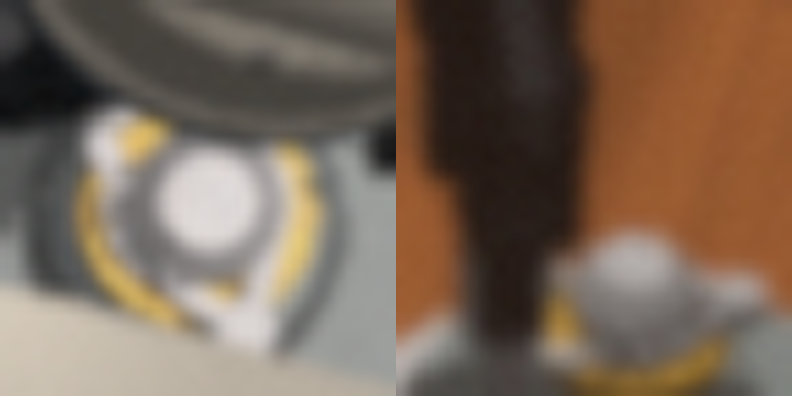

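Both arms are contracting into the groove. Now I'll open fully.

>>> arm_command(motion=[{"tx": 0,"ty": 0,"tz": 0.4,"rx": 0,"ry": 0,"rz": 0},{"tx": 0,"ty": 0,"tz": 0.4,"rx": 0,"ry": 0,"rz": 0},{"tx": 0,"ty": 0,"tz": 0,"rx": 0,"ry": 0,"rz": 0},{"tx": 0,"ty": 0,"tz": 0,"rx": 0,"ry": 0,"rz": 0}], hand=-0.45)

```text
clock: 19.75
ee_pos: [625.4, -117.1, 83.6]
orientation: [[-0.923, -0.384, 0.0], [-0.384, 0.923, -0.0], [-0.0, -0.0, -1.0]]
ft_force: [0.5, -0.2, -0.9]
finger_gap: 61.6
```

>>> arm_command(motion=[{"tx": 0,"ty": 0,"tz": 0,"rx": 0,"ry": 0,"rz": 0},{"tx": 0,"ty": 0,"tz": 0,"rx": 0,"ry": 0,"rz": 0},{"tx": 0,"ty": 0,"tz": 0,"rx": 0,"ry": 0,"rz": 0},{"tx": 0,"ty": 0,"tz": 0,"rx": 0,"ry": 0,"rz": 0},{"tx": 0,"ty": 0,"tz": 0,"rx": 0,"ry": 0,"rz": 0},{"tx": 0,"ty": 0,"tz": 0,"rx": 0,"ry": 0,"rz": 0},{"tx": 0,"ty": 0,"tz": 0,"rx": 0,"ry": 0,"rz": 0},{"tx": 0,"ty": 0,"tz": 0,"rx": 0,"ry": 0,"rz": 0}], hand=-1)

```text
clock: 20.42
ee_pos: [625.2, -117.0, 83.6]
orientation: [[-0.923, -0.384, -0.0], [-0.384, 0.923, 0.0], [0.0, 0.0, -1.0]]
ft_force: [-0.2, 0.5, 0.3]
finger_gap: 85.4
```

```bash
python3 v.py r
```

```text
pos [ 625.2 -117.    83.6] az -157.4 gap 85.4 f [-0.2  0.5  0.3] t 20.42 q [-0.28  0.67  1.46  0.    1.01 -2.24]
shift now-axes [  2.2   2.  -71.4] rot [ 0. -0.  0.] shift in target axes [  2.2   2.  -71.4]
[-0.02  0.04 -0.05]
```

View pics/r.png

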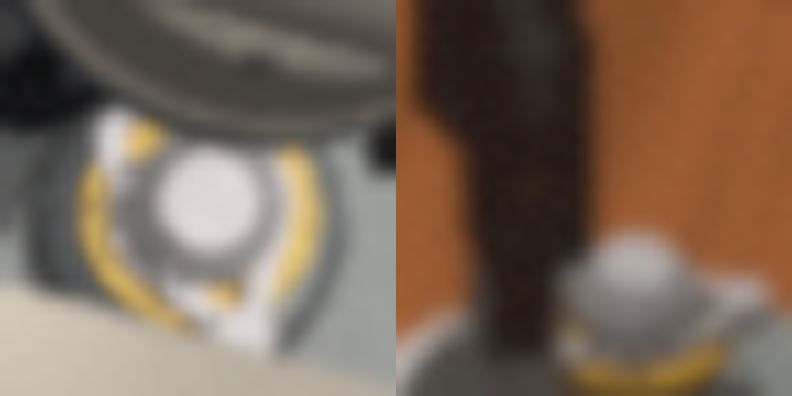

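>>> arm_command(motion=[{"tx": 0,"ty": 0,"tz": -3,"rx": 0,"ry": 0,"rz": 0},{"tx": 0,"ty": 0,"tz": -6,"rx": 0,"ry": 0,"rz": 0},{"tx": 0,"ty": 0,"tz": -12,"rx": 0,"ry": 0,"rz": 0},{"tx": 0,"ty": 0,"tz": -18,"rx": 0,"ry": 0,"rz": 0},{"tx": 0,"ty": 0,"tz": -20,"rx": 0,"ry": 0,"rz": 0},{"tx": 0,"ty": 0,"tz": -20,"rx": 0,"ry": 0,"rz": 0},{"tx": 0,"ty": 10,"tz": -20,"rx": 0,"ry": 0,"rz": 0},{"tx": 0,"ty": 20,"tz": -16,"rx": 0,"ry": 0,"rz": 0},{"tx": 0,"ty": 25,"tz": -8,"rx": 0,"ry": 0,"rz": 0},{"tx": 0,"ty": 25,"tz": 0,"rx": 0,"ry": 0,"rz": 0},{"tx": 0,"ty": 25,"tz": 0,"rx": 0,"ry": 0,"rz": 0},{"tx": 0,"ty": 25,"tz": 0,"rx": 0,"ry": 0,"rz": 0},{"tx": 0,"ty": 20,"tz": 0,"rx": 0,"ry": 0,"rz": 0},{"tx": 0,"ty": 15,"tz": 0,"rx": 0,"ry": 0,"rz": 0},{"tx": 0,"ty": 0,"tz": 0,"rx": 0,"ry": 0,"rz": 0},{"tx": 0,"ty": 0,"tz": 0,"rx": 0,"ry": 0,"rz": 0}])

```text
clock: 21.85
ee_pos: [562.0, 35.5, 207.4]
orientation: [[-0.923, -0.385, 0.001], [-0.385, 0.923, -0.0], [-0.001, -0.001, -1.0]]
ft_force: [-0.7, 0.1, -0.3]
finger_gap: 85.4
```

```bash
cp h.py h_.py; python3 - <<'E'
from h import *
t=snap('top','tend.png');s=snap('side','send.png')
a=cv2.resize(t['img'][155:205,345:395,::-1],(396,396),interpolation=cv2.INTER_CUBIC)
b=cv2.resize(s['img'][135:175,305:345,::-1],(396,396),interpolation=cv2.INTER_CUBIC)
cv2.imwrite('pics/end.png',np.hstack([a,b]))
for n in ('cup','jar','bowl','brush'):
    print(n,[(round(q['conf'],2),np.round(px(q),1)) for q in models.spot_point(t,n)][:2],[(round(q['conf'],2),np.round(px(q),1)) for q in models.spot_point(s,n)][:2])
E
```

```text
cup [(0.78, array([310.9, 120.4]))] [(0.98, array([254. , 206.4]))]
jar [(0.45, array([375.6, 181.9])), (0.38, array([328.8, 279.9]))] [(0.93, array([403.2, 223.8]))]
bowl [(0.94, array([158.5, 221.1]))] [(0.64, array([308.2, 361.7]))]
brush [(0.57, array([478.6, 197.6]))] [(0.93, array([352.7, 134.5]))]
```

View pics/end.png

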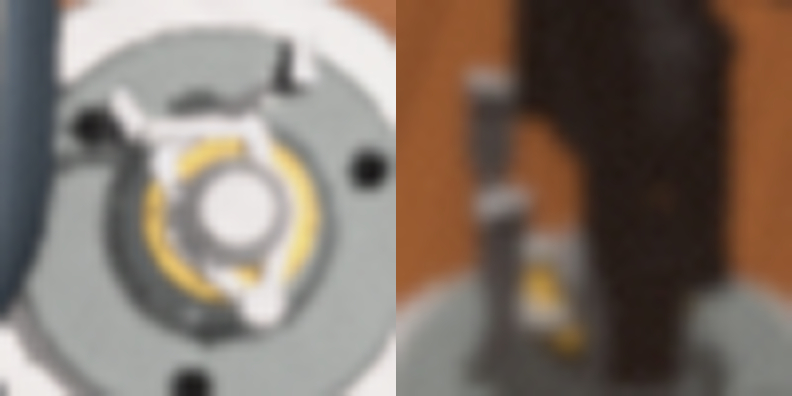

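View pics/tend.png

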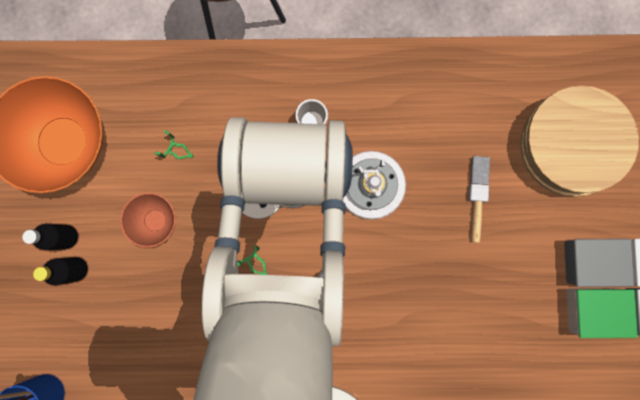

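>>> arm_command(motion=[{"tx": 5,"ty": 20,"tz": 0,"rx": 0,"ry": 0,"rz": 0},{"tx": 10,"ty": 30,"tz": 0,"rx": 0,"ry": 0,"rz": 0},{"tx": 10,"ty": 30,"tz": 0,"rx": 0,"ry": 0,"rz": 0},{"tx": 10,"ty": 30,"tz": 0,"rx": 0,"ry": 0,"rz": 0},{"tx": 10,"ty": 30,"tz": 0,"rx": 0,"ry": 0,"rz": 0},{"tx": 10,"ty": 30,"tz": 0,"rx": 0,"ry": 0,"rz": 0},{"tx": 5,"ty": 20,"tz": 0,"rx": 0,"ry": 0,"rz": 0},{"tx": 0,"ty": 0,"tz": 0,"rx": 0,"ry": 0,"rz": 0},{"tx": 0,"ty": 0,"tz": 0,"rx": 0,"ry": 0,"rz": 0}])

```text
clock: 23.1
ee_pos: [433.0, 188.3, 206.8]
orientation: [[-0.922, -0.386, 0.0], [-0.386, 0.922, -0.0], [-0.0, -0.0, -1.0]]
ft_force: [-0.1, -0.3, 0.4]
finger_gap: 85.4
```

```bash
python3 - <<'E'
from h import *
t=snap('top','tend2.png');s=snap('side','send2.png')
a=cv2.resize(t['img'][160:200,353:393,::-1],(400,400),interpolation=cv2.INTER_CUBIC)
b=cv2.resize(s['img'][137:177,305:345,::-1],(400,400),interpolation=cv2.INTER_CUBIC)
cv2.imwrite('pics/end2.png',np.hstack([a,b]))
for n in ('ring_centre','ring_eyes','hub','ring'):
  for p in (t,s): print(n,[(round(q['conf'],2),np.round(px(q),1)) for q in models.spot_point(p,n)])
E
```

```text
ring_centre [(0.82, array([259.1, 269.7])), (0.68, array([372.2, 180.2])), (0.54, array([183.2, 148.2]))]
ring_centre [(0.83, array([380.1, 270.2])), (0.8, array([239.5, 315.8])), (0.71, array([323.6, 164.7]))]
ring_eyes [(0.77, array([371.5, 165.4])), (0.51, array([246.8, 257.3])), (0.48, array([162.8, 141.5]))]
ring_eyes [(0.75, array([311.6, 151.2])), (0.65, array([325.8, 180.1])), (0.58, array([372.4, 266.8]))]
hub [(0.74, array([375.4, 178.6]))]
hub [(0.89, array([326.7, 164.7]))]
ring [(0.82, array([371.4, 179.7])), (0.77, array([257.5, 265.1]))]
ring [(0.88, array([236.9, 321.7])), (0.7, array([379.4, 272.3])), (0.62, array([324.7, 164.3]))]
```

View pics/end2.png

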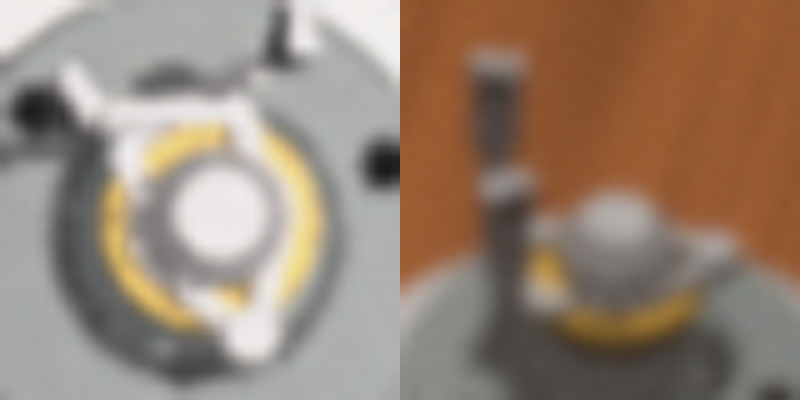

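```bash
python3 - <<'E'
from h import *
np.set_printoptions(precision=1,suppress=True)
t=snap('top');s=snap('side')
f=lambda x,y:(353+(x+.5)/10-.5,160+(y+.5)/10-.5)
g=lambda x,y:(305+(x-400+.5)/10-.5,137+(y+.5)/10-.5)
A=tri(t,f(306,28),s,g(500,60));B=tri(t,f(70,74),s,g(505,185));C=tri(t,f(248,335),s,g(715,245))
print('eyes',A,B,'sep',np.linalg.norm(A[0]-B[0]),'coil',C)
m=(A[0]+B[0])/2;d=A[0]-B[0];d=d[:2]/np.linalg.norm(d[:2]);x=np.array([-d[1],d[0]])
if x[0]<0:x=-x
print('ctr from eyes',m[:2]-30.5*x,'from coil',C[0][:2]+27*x,'eye top mid z',m[2],'dist eye-coil',np.linalg.norm(m[:2]-C[0][:2]))
print('collar ctr', tri(t,f(212,225),s,g(623,275)),'tip disc',tri(t,f(219,212),s,g(618,212)))
E
```

```text
eyes (array([ 626.7, -143.9,  118.3]), np.float64(1.627147430575834)) (array([615.2, -93.9, 118.8]), np.float64(2.2654753956377953)) sep 51.32204384078308 coil (array([ 565.4, -135.7,   74.8]), np.float64(1.9422213027674584))
ctr from eyes [ 591.2 -125.7] from coil [ 591.7 -129.7] eye top mid z 118.57918632886344 dist eye-coil 58.10429427001102
collar ctr (array([ 589.8, -129.5,   64.6]), np.float64(0.2878523892925167)) tip disc (array([ 590.9, -128.5,   86.8]), np.float64(1.1604129608000442))
```

```bash
python3 -c "
from h import *
print(ticket.job_done()); print(sensors.get_state()['clock'])"
```

```text
the job is handed in; nothing more can be done
None
the job is handed in; nothing more can be done
```

The ring is seated in the spindle's groove and the job is handed in, about 23 s into the 56 s allowed; no verdict was reported.

**What I did:** I pinched the ring to about 29 mm over its eyes, lifted it off the bat and lowered it over the spindle. I pressed down until I felt the collar's solid stop, at about 12 N against the 18 N limit, then backed off about 0.5 mm. There I let the ring contract, opened the gripper fully and moved the arm clear.

**Last checks that agreed:**
- **Contraction:** both arms of the ring lie under the spindle's shoulder. The eyes measured about 51 mm between centres, close to relaxed.
- **Level across the eyes:** their heights matched within 0.5 mm.
- **Contact:** the wrist force was about zero.
- **Surroundings:** the cup, jar, bowl and brush showed no clear movement in the pictures; one low-confidence top-view hit for the jar landed on the wheel.

**Less certain:**
- **Centring:** the offset came out as about 1 mm measured from the coil but about 4 mm from the eyes, against the 5 mm limit. Camera error is around 2 mm, so I trust the coil figure only loosely.
- **Tilt:** the coil end read a few millimetres high, which could mean 0.03–0.05 rad of tilt. That is within the 0.1 rad limit but not well measured.
- **Collar depth:** I did not measure how far down the ring holds the collar. I inferred it from the ring sitting in the groove.

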